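Load the module carrier and tip out its spacers

TASK

Make up the next kit at this electronics bench: first swing the white carrier's lock lever fully open (away from the robot), stand every grey module on the bench upright in the carrier, right down in a slot of its own thickness (slim ones in narrow slots, wide ones in wide slots), and then swing the lever fully back to lock it. Also (before or after) tip all three metal spacers out of the steel scoop cup into the black tray, and leave the empty cup standing upright, its foot wholly on the round cork coaster. Leave the other things on the bench where they are.

Things in the scene. Friction and masses are not known exactly. Their poses are not given: they have to be found in the camera images.
- slimA: Slim grey electronics module standing upright on its long narrow edge on the bench. Lower part 90 mm long (own x) x 22 mm thick (own y) x 56 mm high, above it a nose of the same thickness, 60 mm long, centred, up to 80 mm. Symmetric fore and aft. 0.12 kg. Origin: centre of the underside; z up. Pinch the nose across its thickness from above. May be absent.
- slimB: Slim grey electronics module standing upright on its long narrow edge on the bench. Lower part 90 mm long (own x) x 22 mm thick (own y) x 56 mm high, above it a nose of the same thickness, 60 mm long, centred, up to 80 mm. Symmetric fore and aft. 0.12 kg. Origin: centre of the underside; z up. Pinch the nose across its thickness from above. May be absent.
- wideA: Wide grey electronics module standing upright on its long narrow edge on the bench. Lower part 90 mm long (own x) x 36 mm thick (own y) x 56 mm high, above it a nose of the same thickness, 60 mm long, centred, up to 80 mm. Symmetric fore and aft. 0.18 kg. Origin: centre of the underside; z up. Pinch the nose across its thickness from above. May be absent.
- wideB: Wide grey electronics module standing upright on its long narrow edge on the bench. Lower part 90 mm long (own x) x 36 mm thick (own y) x 56 mm high, above it a nose of the same thickness, 60 mm long, centred, up to 80 mm. Symmetric fore and aft. 0.18 kg. Origin: centre of the underside; z up. Pinch the nose across its thickness from above. May be absent.
- carrier: Fixed white slotted block 118 mm (own x) x 246 mm (own y) x 36 mm high, with four rectangular slots open at the top with dark floors, long side along its x, in a row along its y: narrow, wide, narrow, wide from -y to +y. The lock lever stands beside its -y end. Origin: centre of the underside.
- carrier_hole0 (a point): Centre of the mouth of the first (narrow) slot, on the carrier's top, 36 mm above the bench. The slot is 94 mm (x) by 26 mm (y) and 28 mm deep, its floor 8 mm above the bench; axes as the carrier's, z up.
- carrier_hole1 (a point): Centre of the mouth of the second (wide) slot, on the carrier's top, 36 mm above the bench. The slot is 94 mm (x) by 40 mm (y) and 28 mm deep, its floor 8 mm above the bench; axes as the carrier's, z up.
- carrier_hole2 (a point): Centre of the mouth of the third (narrow) slot, on the carrier's top, 36 mm above the bench. The slot is 94 mm (x) by 26 mm (y) and 28 mm deep, its floor 8 mm above the bench; axes as the carrier's, z up.
- carrier_hole3 (a point): Centre of the mouth of the fourth (wide) slot, on the carrier's top, 36 mm above the bench. The slot is 94 mm (x) by 40 mm (y) and 28 mm deep, its floor 8 mm above the bench; axes as the carrier's, z up.
- lock (a joint): Lock lever angle: 0 = locked (leaning 0.6 rad towards the carrier's -x, the robot side), 1.2 rad = fully open (leaning as far towards +x). It stays where it is left; it moves with about 1 N at its ball.
- lock_tip (a point): Centre of the 26 mm black ball at the lever's end. The lever is a 10 mm rod, 80 mm from pivot to ball centre; it swings in the carrier's x-z plane. The pivot is 22 mm above the bench, at 170 mm along -y from the carrier's origin (x = 0).
- cup: Open steel scoop cup, 56 mm high, outer radius 32 mm at the foot and 52 mm at the rim, 4 mm wall and floor, about 0.22 kg, with a straight black stub handle along its -x. Origin: centre of the underside, z up to the mouth. Holds the spacers at the start.
- cup_grip (a point): Grip point on the cup's handle, 98 mm from the cup's axis along its -x, 43 mm above its underside. The handle is 12 mm thick (own y), 26 mm high (from 30 to 56 mm above the underside), reaching 120 mm from the axis. Axes as the cup's.
- cup_rim (a point): Centre of the cup's mouth, 56 mm above its underside.
- spacer0: Round aluminium spacer, 21 mm diameter, 24 mm long (own z), 20 g; in the cup at the start. Origin: its centre.
- spacer1: Round aluminium spacer, 21 mm diameter, 24 mm long (own z), 20 g; in the cup at the start. Origin: its centre.
- spacer2: Round aluminium spacer, 21 mm diameter, 24 mm long (own z), 20 g; in the cup at the start. Origin: its centre.
- tray: Fixed open black tray 170 mm (own x) x 150 mm (own y) x 32 mm high, 4 mm walls and floor. Origin: centre of the underside.
- coaster: Fixed round cork coaster, 104 mm diameter, 4 mm thick. Origin: centre of the underside.
- driver: Bystander: screwdriver about 180 mm long, lying.
- tape: Bystander: blue ring, 64 mm across, 20 mm high.
- flux: Bystander: white bottle, 44 mm diameter, 110 mm high.
- mouse: Bystander: black computer mouse, 60 mm across, 34 mm high.
- stockbox: Bystander: cardboard box 100 x 80 x 60 mm.

How it is judged:
By the outcome, as a careful person would: the job done as asked, in the order asked, and still so for the second after the job is handed in, with the robot touching nothing.
Of slimA, slimB, wideA, wideB only 3 to 4 are there at a start; the rules pass over those that are not, and their reading is None.
At some moment in a run one of cup may be knocked a few centimetres aside while the robot is not near it.
It also fails if it takes over 210 s, if anything falls off the work surface, if the arm or the gripper's body presses on something with over 40 N, if the wrist force passes 120 N, or if a joint passes its speed limit or range.

ROBOT

A 6-joint arm with a two-finger parallel gripper is mounted at the origin on the work surface. World frame = base frame: x ahead of the robot, y to its left, z up, the work surface at z = 0. Lengths are in m, angles in rad, forces in N, time in s.
With the tool pointing down it reaches from about 0.275 to 0.975 m from the base axis. Payload 8.4 kg.
Tool frame: the origin (TCP) lies on the centre line of the jaws, within the pads' length; the fingertips stand 17 mm ahead of it and the grasp point (between the pads) lies 2 mm behind it; z points along the fingers, y is the line along which they close (so a half turn about z gives the same grasp; the last joint's range is limited). The gripper opens to 92 mm and grips with 3 to 60 N. Pads are 20 mm wide; open, the fingers measure 128 mm over their backs; the gripper's body (75 mm by 189 mm) begins 69 mm behind the grasp point.
Start: joints at [-1.198, 0.353, 1.633, -0, 1.155, -0.002], TCP at [0.229, -0.582, 0.232] pointing down, gripper open.
Joint ranges: [-2.63, 2.63], [-0.92, 2.1], [0.06, 2.66], [-1.3, 4.44], [0, 2.69], [-3.02, 3.02]. Speed limits (rad/s): [2.22, 2.22, 2.79, 3.14, 3.14, 3.14].

INTERFACE

Orientations are given as [roll, pitch, yaw] about the fixed x, y, z axes, in that order (R = Rz(yaw) Ry(pitch) Rx(roll)).
In Python, from station import sense, grab_frame, sign_off gives the robot as it stands.
- The arm moves only by the shell command python3 -m jog 'ROWS' [FORCE]. ROWS is JSON, a list of rows, each an object of numbers: "hand": the opening, from 0 (shut) to 1 (fully open); "dx", "dy", "dz": the shift along the tool's x, y, z as a fraction of full scale; "rx", "ry", "rz": the turn, a rotation vector about the tool's x, y, z as a fraction of full scale. A call has 1 to 20 rows; each row shifts and turns the commanded pose from where the row before left it, along the tool's axes as they then stand; what a row does not reach is not made up. Full scale, the value 1, is 20 cm for a shift and 180 degrees for a turn. A row lasts 1/8 s, in which the tool goes at most 62.5 mm and 10.7 degrees, less where a joint would pass 70% of its speed; a pose out of reach is approached as far as the arm can. A call with a number of a shift or a turn outside -1 to 1 is refused whole. A call with a gripper value outside its range is refused whole. The fingers move at their own pace and stop on an object; FORCE is the grip in N (left out, the last holds). Time passes only in rows, so rows that do not move let the fingers close. It gives the time, the measured TCP pose, the force, the opening and the grip force at its end, in the units of the state.
- sense(): the state, without advancing time (a new reading comes with each control period).
- grab_frame(name): name is "scene" or "side" or "wrist"; returns a dict with "color" (400x640x3 uint8, blue, green, red), "fx", "fy", "cx", "cy" (pixels), "rvec" (rotation vector, rad) and "tvec" (3), from world to camera coordinates, as OpenCV has them. Camera axes: x right, y down, z forward; pixel columns grow to the right and rows downward; lengths in m; the calibration is good to about 2 mm. A picture is of the moment at which its call begins. There is no depth.
- sign_off(): hands the job in; it is judged then, once.
The state is a dict: "time_s": time; "joint_positions": joint angles; "qvel": joint speeds; "tau": joint torques, N m; "tool_pos": TCP position; "orientation": TCP orientation; "wrist_force": force on the tool from outside, world axes, zero at the start; "moment": the same for the moment, N m; "gripper_width": opening from 0.0 (shut) to 1.0 (fully open); "grasp_force": force on a finger pad.
Only numpy, scipy, OpenCV 4.12 (cv2) and the standard library are available. Lean on these libraries where they do the work, as an engineer would, in place of code of your own. Each camera call takes 0.05 s, during which the arm holds its last target. There are 200 camera calls.

## Working session

There is one attempt and no reset: what is moved stays moved. The work goes in short steps, Python scripts to look and compute and a shell command to move; the robot and the scene stay as the last step left them, time stands still between calls to the robot, and variables do not carry over. Pictures are saved under pics/ and viewed, at most 14 in all, crops included, and the job is handed in when it is done.

```bash
ls; mkdir -p pics; python3 - <<'E'
from station import *
import cv2
print(sense())
for n in ("scene","side","wrist"):
    f=grab_frame(n); cv2.imwrite(f"pics/{n}0.png",f["color"]); print(n,f["fx"],f["fy"],f["cx"],f["cy"],f["rvec"],f["tvec"])
E
```

```text
pics
{'time_s': 0.0, 'joint_positions': array([-1.19840875e+00,  3.53649576e-01,  1.63413223e+00,  2.52145087e-07,
        1.15518628e+00, -2.41023723e-03]), 'qvel': array([ 0.00031066,  0.00111476, -0.00093448, -0.00079493, -0.00071868,
       -0.00128156]), 'tau': array([ 2.41581483e-04, -5.93837965e+01, -3.34213221e+01,  6.97190571e-02,
        2.33095069e-02, -1.09402704e-04]), 'tool_pos': array([ 0.22862585, -0.58117804,  0.2308636 ]), 'orientation': array([-3.14021723e+00, -3.54564353e-06,  3.74797712e-01]), 'wrist_force': array([-0.3977481 ,  0.07645225,  0.39572138]), 'moment': array([ 0.0268978 , -0.01862289,  0.01603313]), 'grasp_force': 0.0, 'gripper_width': 1.0011445767793699}
scene 520.012558310305 520.012558310305 319.18233366004193 191.35339007166073 [ 0.75491404  2.60542567 -1.05281984] [ 0.49403668 -0.17083592  1.88843799]
side 375.86737459673157 375.86737459673157 321.45118207701336 204.6615897504662 [ 0.13686209 -2.70587451  1.45520703] [0.58875211 0.08004811 1.12010755]
wrist 342.3056164282097 342.3056164282097 319.38194165510623 199.5472446479254 [-2.42737513  1.65345251  0.19919838] [-0.62415097 -0.02798847  0.38758308]
```

View pics/scene0.png

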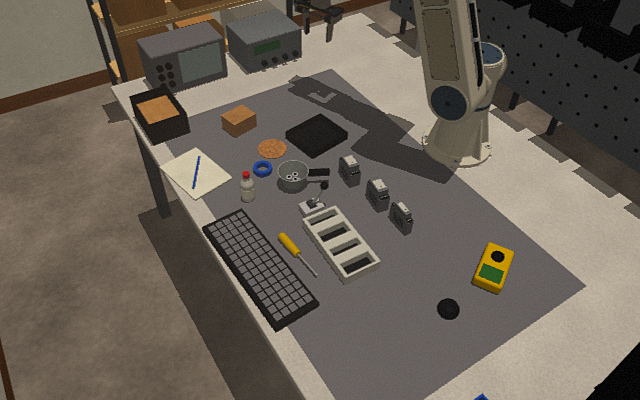

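View pics/side0.png

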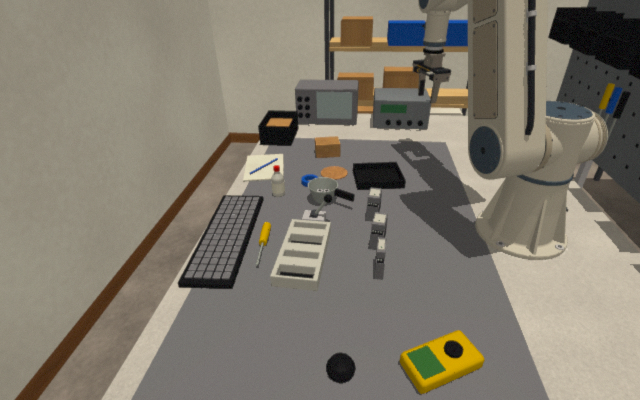

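The scene view shows three modules at about (349,170), (377,193) and (401,218), and the carrier at (341,243) with its lever ball at (325,185). The cup is at (293,176) with its handle to (328,173), the tray at (317,135) and the coaster at (271,149). The side view shows the same layout.

```bash
cat > h.py <<'E'
import numpy as np, cv2, json
from station import *
from scipy.spatial.transform import Rotation as R
def P(f): return R.from_rotvec(np.ravel(f["rvec"])).as_matrix(), np.ravel(f["tvec"]), np.array([[f["fx"],0,f["cx"]],[0,f["fy"],f["cy"]],[0,0,1]])
def ray(f,uv):
    M,t,K=P(f); d=M.T@np.linalg.solve(K,np.array([uv[0],uv[1],1.])); return -M.T@t, d/np.linalg.norm(d)
def onz(f,uv,z):
    c,d=ray(f,uv); return c+d*(z-c[2])/d[2]
def tri(obs):  # [(f,uv),...]
    A=np.zeros((3,3)); b=np.zeros(3)
    for f,uv in obs:
        c,d=ray(f,uv); Q=np.eye(3)-np.outer(d,d); A+=Q; b+=Q@c
    return np.linalg.solve(A,b)
def proj(f,p):
    M,t,K=P(f); q=K@(M@np.asarray(p)+t); return q[:2]/q[2]
def snap(cam,name):
    f=grab_frame(cam); cv2.imwrite(f"pics/{name}.png",f["color"]); np.save(f"pics/{name}.npy",f,allow_pickle=True); return f
def load(name): return np.load(f"pics/{name}.npy",allow_pickle=True).item()
def togo(p,yaw=None):
    "shift in tool axes (fraction of 20cm) and rz turn (fraction of 180deg) for target TCP p / yaw, tool pointing down"
    s=sense(); T=R.from_euler("xyz",s["orientation"]); d=T.inv().apply(np.asarray(p)-s["tool_pos"])/0.2
    print("d",d.round(3), "rz", None if yaw is None else round(-(((yaw-s["orientation"][2]+np.pi/2)%np.pi)-np.pi/2)/np.pi,4))
E
python3 - <<'E'
from h import *
f=snap("scene","s1"); g=snap("side","d1")
w=grab_frame("wrist"); c,d=ray(w,(320,200)); print("wristcam",c,d, R.from_euler("xyz",sense()["orientation"]).inv().apply(c-sense()["tool_pos"]),R.from_euler("xyz",sense()["orientation"]).inv().apply(d))
for n,a,b,z in [("m1",(348,158),(375,192),.08),("m2",(377,182),(379,217),.08),("m3",(402,206),(381,243),.08),("ball",(325,185),(328,199),.09),("cup",(293,176),(322,188),.05),("handle",(328,173),(352,196),.05),("coaster",(271,149),(334,173),0),("tray",(317,135),(379,175),.02),("carr",(341,243),(303,251),.036)]:
    print(n,onz(f,a,z).round(3),onz(g,b,z).round(3),tri([(f,a),(g,b)]).round(3))
E
```

```text
wristcam [ 0.28887296 -0.55724456  0.38337907] [-0.22122718 -0.08946981 -0.97110951] [ 0.06484872 -0.00060157 -0.15204223] [-0.23860104  0.00272977  0.97111384]
m1 [ 0.431 -0.073  0.08 ] [ 0.43  -0.059  0.08 ] [ 0.428 -0.077  0.072]
m2 [0.417 0.067 0.08 ] [0.42  0.075 0.08 ] [0.418 0.068 0.078]
m3 [0.416 0.188 0.08 ] [0.417 0.19  0.08 ] [0.417 0.189 0.08 ]
ball [0.569 0.001 0.09 ] [0.57  0.009 0.09 ] [0.57  0.001 0.087]
cup [ 0.612 -0.121  0.05 ] [ 0.603 -0.119  0.05 ] [ 0.605 -0.131  0.041]
handle [ 0.508 -0.073  0.05 ] [ 0.501 -0.078  0.05 ] [ 0.503 -0.079  0.046]
coaster [ 0.582 -0.326  0.   ] [ 0.579 -0.318  0.   ] [ 0.58  -0.331 -0.006]
tray [ 0.414 -0.286  0.02 ] [ 0.41  -0.279  0.02 ] [ 0.409 -0.293  0.013]
carr [0.63  0.181 0.036] [0.621 0.188 0.036] [0.623 0.173 0.023]
```

```bash
python3 - <<'E'
from h import *
togo((.5,-.12,.38),0)
E
```

```text
d [ 2.107 -1.651 -0.743] rz 0.1193
```

```bash
python3 -m jog '[{"rz":0.0398,"dz":-0.25},{"rz":0.0398,"dz":-0.25},{"rz":0.0397,"dz":-0.243},{"dx":0.136,"dy":-0.231},{"dx":0.136,"dy":-0.231},{"dx":0.136,"dy":-0.231},{"dx":0.136,"dy":-0.231},{"dx":0.136,"dy":-0.231},{"dx":0.136,"dy":-0.231},{"dx":0.136,"dy":-0.231},{"dx":0.136,"dy":-0.231},{"dx":0.136,"dy":-0.231},{"dx":0.136,"dy":-0.231},{},{}]'; python3 -c "
from h import *
snap('wrist','w1'); print(sense()['tool_pos'],sense()['orientation'])"; python3 -m jog '[{"dy":-0.25},{"dy":-0.25},{"dy":-0.25},{"dy":-0.25},{},{}]'; python3 -c "
from h import *
f=snap('wrist','w2'); print(sense()['tool_pos'],sense()['orientation'],sense()['time_s'])
cv2.imwrite('pics/both.png',np.vstack([load('w1')['color'],f['color']])[:,:][:600])
a=load('w1')['color']; cv2.imwrite('pics/both.png',cv2.resize(np.vstack([a,f['color']]),None,fx=.75,fy=.75))"
```

```text
[ 0.22876366 -0.5815227   0.23142794] [-3.14129356e+00  1.01551776e-05  3.74792089e-01]
[ 0.22879072 -0.58158398  0.23148247] [-3.14146024e+00  2.06969682e-05  3.74827406e-01] 0.4invalid input
invalid input
```

View pics/both.png

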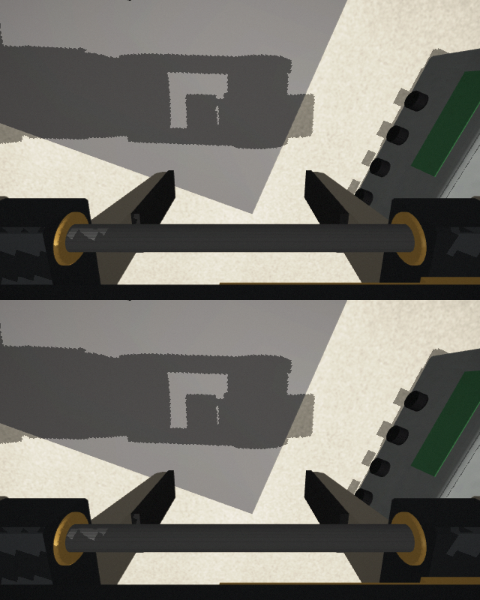

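The arm has not moved because the rows were refused. The wrist view shows only the robot's own shadow, with the fingers at the bottom. I'll try full rows.

```bash
python3 -m jog '[{"hand":1,"dx":0,"dy":0,"dz":-0.25,"rx":0,"ry":0,"rz":0.0398}]';  python3 -m jog '[{"hand":1,"dz":-0.25,"rz":0.0398}]' 3
```

```text
time_s: 0.52
tool_pos: [0.228, -0.5795, 0.2783]
orientation: [-3.134, 0.001, 0.247]
wrist_force: [-0.1, -1.0, 0.7]
gripper_width: 1.005
grasp_force: 0.0invalid input
```

```bash
python3 -m jog '[{"hand":1,"dx":0,"dy":0,"dz":-0.25,"rx":0,"ry":0,"rz":0.0398},{"hand":1,"dx":0,"dy":0,"dz":-0.243,"rx":0,"ry":0,"rz":0.0397},{"hand":1,"dx":0.136,"dy":-0.231,"dz":0,"rx":0,"ry":0,"rz":0},{"hand":1,"dx":0.136,"dy":-0.231,"dz":0,"rx":0,"ry":0,"rz":0},{"hand":1,"dx":0.136,"dy":-0.231,"dz":0,"rx":0,"ry":0,"rz":0},{"hand":1,"dx":0.136,"dy":-0.231,"dz":0,"rx":0,"ry":0,"rz":0},{"hand":1,"dx":0.136,"dy":-0.231,"dz":0,"rx":0,"ry":0,"rz":0},{"hand":1,"dx":0.136,"dy":-0.231,"dz":0,"rx":0,"ry":0,"rz":0},{"hand":1,"dx":0.136,"dy":-0.231,"dz":0,"rx":0,"ry":0,"rz":0},{"hand":1,"dx":0.136,"dy":-0.231,"dz":0,"rx":0,"ry":0,"rz":0},{"hand":1,"dx":0.136,"dy":-0.231,"dz":0,"rx":0,"ry":0,"rz":0},{"hand":1,"dx":0.136,"dy":-0.231,"dz":0,"rx":0,"ry":0,"rz":0},{"hand":1,"dx":0,"dy":0,"dz":0,"rx":0,"ry":0,"rz":0},{"hand":1,"dx":0,"dy":0,"dz":0,"rx":0,"ry":0,"rz":0}]'; python3 -c "
from h import *
snap('wrist','w1'); print(sense()['tool_pos'],sense()['orientation'])"; python3 -m jog '[{"hand":1,"dx":0,"dy":-0.25,"dz":0,"rx":0,"ry":0,"rz":0},{"hand":1,"dx":0,"dy":-0.25,"dz":0,"rx":0,"ry":0,"rz":0},{"hand":1,"dx":0,"dy":-0.25,"dz":0,"rx":0,"ry":0,"rz":0},{"hand":1,"dx":0,"dy":-0.25,"dz":0,"rx":0,"ry":0,"rz":0},{"hand":1,"dx":0,"dy":0,"dz":0,"rx":0,"ry":0,"rz":0},{"hand":1,"dx":0,"dy":0,"dz":0,"rx":0,"ry":0,"rz":0}]'; python3 -c "
from h import *
f=snap('wrist','w2'); print(sense()['tool_pos'],sense()['orientation'],sense()['time_s'])
a=load('w1')['color']; cv2.imwrite('pics/both2.png',np.vstack([a[:300],f['color'][:300]]))"
```

```text
time_s: 2.28
tool_pos: [0.5005, -0.1199, 0.3801]
orientation: [3.141, 0.0, 0.001]
wrist_force: [-0.0, 0.1, -0.0]
gripper_width: 0.997
grasp_force: 0.0
[ 0.5003149  -0.12037086  0.38015843] [ 3.14116415e+00  3.21645757e-04 -3.95299868e-04]
time_s: 3.08
tool_pos: [0.5008, 0.079, 0.3803]
orientation: [3.141, -0.0, -0.001]
wrist_force: [-0.3, 1.0, -0.0]
gripper_width: 1.001
grasp_force: 0.0
[0.50081601 0.07871911 0.38023783] [ 3.14102566e+00 -7.29257196e-05 -1.68006852e-03] 3.125
```

View pics/both2.png

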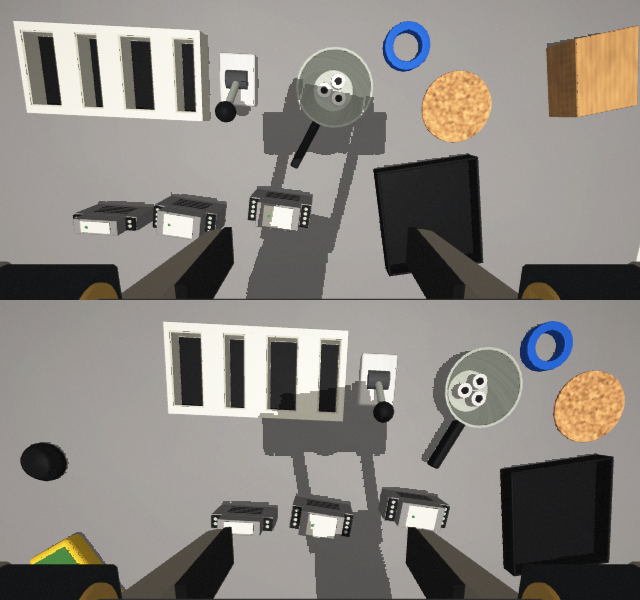

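The upper picture (w1) and lower picture (w2) show the carrier top, with w2 corners near (165,22), (348,30), (344,120) and (167,113). Slots from left to right are wide, narrow, wide, narrow. In w2 the ball is at (384,112), the cup at (483,87) with its handle to (432,165), and the modules at (244,215) slim, (322,215) wide and (415,208) wide. I'll zoom in.

```bash
python3 - <<'E'
from h import *
a=load('w1')['color'];b=load('w2')['color']
c=[cv2.resize(x,None,fx=3,fy=3,interpolation=cv2.INTER_CUBIC) for x in (a[180:245,65:325],b[180:245,205:465])]
cv2.imwrite('pics/mods.png',np.vstack(c))
for n in ('w1','w2'):
    g=cv2.cvtColor(load(n)['color'],cv2.COLOR_BGR2HSV); m=((g[...,2]>225)&(g[...,1]<40)).astype(np.uint8)
    m[130:]=0
    cs,h=cv2.findContours(m,cv2.RETR_CCOMP,cv2.CHAIN_APPROX_NONE)
    for k,c in enumerate(cs):
        if cv2.contourArea(c)>500: print(n,h[0][k][3],cv2.contourArea(c),np.round(cv2.boxPoints(cv2.minAreaRect(c)),1).tolist(), cv2.approxPolyDP(c,4,True)[:,0].tolist())
E
```

```text
w1 -1 868.0 [[220.0, 53.0], [253.0, 53.0], [253.0, 104.0], [220.0, 104.0]] [[220, 53], [221, 100], [229, 90], [224, 70], [246, 69], [249, 85], [241, 90], [241, 100], [253, 104], [253, 55]]
w1 -1 16103.0 [[9.399999618530273, 111.0999984741211], [14.0, 20.5], [205.60000610351562, 30.399999618530273], [201.0, 120.9000015258789]] [[14, 21], [28, 112], [201, 120], [198, 30]]
w1 28 1635.5 [[170.60000610351562, 37.099998474121094], [194.0, 35.900001525878906], [197.8000030517578, 112.9000015258789], [174.5, 114.0]] [[172, 37], [194, 40], [195, 113], [175, 110]]
w1 28 2381.0 [[116.5999984741211, 34.79999923706055], [150.39999389648438, 31.899999618530273], [157.1999969482422, 109.69999694824219], [123.4000015258789, 112.69999694824219]] [[120, 35], [151, 39], [154, 110], [124, 108]]
w1 28 1705.0 [[72.69999694824219, 31.100000381469727], [96.30000305175781, 28.5], [105.19999694824219, 108.5999984741211], [81.5999984741211, 111.30000305175781]] [[74, 31], [97, 35], [102, 109], [82, 107]]
w1 28 2463.0 [[18.100000381469727, 29.299999237060547], [52.400001525878906, 24.700000762939453], [63.20000
[... 292 characters left out ...]
 70], [390, 86], [384, 93], [392, 104], [396, 55]]
w2 -1 11001.0 [[159.6999969482422, 112.5], [164.0, 21.399999618530273], [347.6000061035156, 30.200000762939453], [343.29998779296875, 121.30000305175781]] [[164, 22], [168, 112], [277, 114], [265, 106], [267, 36], [298, 38], [297, 93], [317, 90], [319, 38], [341, 38], [339, 86], [344, 86], [347, 31]]
w2 9 1676.5 [[222.0, 32.0], [245.0, 32.0], [245.0, 109.0], [222.0, 109.0]] [[223, 32], [245, 34], [243, 109], [224, 107]]
w2 9 2412.5 [[167.60000610351562, 30.100000381469727], [201.3000030517578, 28.200000762939453], [205.60000610351562, 106.80000305175781], [171.89999389648438, 108.5999984741211]] [[169, 30], [201, 33], [202, 107], [172, 105]]
```

View pics/mods.png

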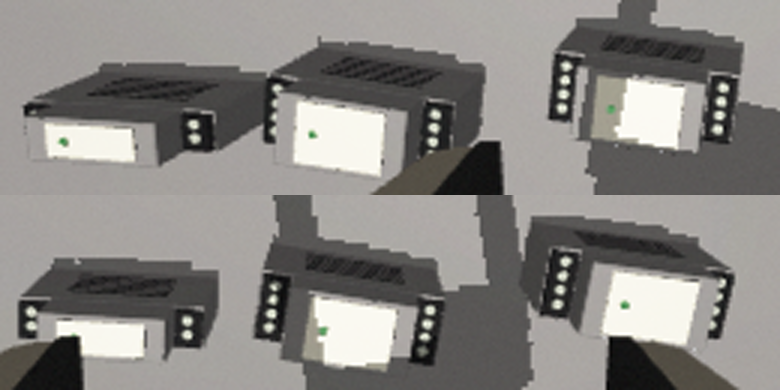

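```bash
python3 - <<'E'
from h import *
a,b=load('w1'),load('w2'); o1=np.array([65,180]);o2=np.array([205,180])
C1=[(14,21),(28,112),(201,120),(198,30)];C2=[(164,22),(168,112),(344,121),(347,31)]
print("carrier tri",[tri([(a,p),(b,q)]).round(4).tolist() for p,q in zip(C1,C2)])
for f,C in((a,C1),(b,C2)):
    p=np.array([onz(f,c,.036) for c in C]); e=(p[3]-p[0]+p[2]-p[1]); print("carr",p.mean(0).round(4),"yaw",np.arctan2(e[0],-e[1]).round(4),p.round(3).tolist())
for f,Hs in((a,[[[172,37],[194,40],[195,113],[175,110]],[[120,35],[151,39],[154,110],[124,108]],[[74,31],[97,35],[102,109],[82,107]],[[20,29],[53,32],[61,106],[30,104]]]),(b,[[[223,32],[245,34],[243,109],[224,107]],[[169,30],[201,33],[202,107],[172,105]]])):
    for H in Hs: print("hole",np.mean([onz(f,c,.036) for c in H],0).round(4))
print("ball",tri([(a,(226,112)),(b,(384,112))]).round(4))
M1={'m3':[(27,117),(158,122),(160,165),(27,157)],'m2':[(277,95),(408,105),(404,180),(273,173)],'m1':[(587,68),(708,80),(700,152),(578,140)]}
M2={'m3':[(55,118),(165,123),None,None],'m2':[(290,95),(412,105),None,(283,165)],'m1':[(610,67),(708,80),(695,152),(600,140)]}
for k in M1:
    A=[np.array(p)/3+o1 for p in M1[k]]; B=[None if p is None else np.array(p)/3+o2 for p in M2[k]]
    print(k,"tri",[tri([(a,p),(b,q)]).round(3).tolist() for p,q in zip(A,B) if q is not None])
    p=np.array([onz(a,c,.08) for c in A]); e=p[1]-p[0]+p[2]-p[3]; print("  w1",p.mean(0).round(4),np.arctan2(e[1],e[0]).round(3),p.round(3)[:,:2].tolist())
    if None not in M2[k]:
        p=np.array([onz(b,c,.08) for c in B]); e=p[1]-p[0]+p[2]-p[3]; print("  w2",p.mean(0).round(4),np.arctan2(e[1],e[0]).round(3))
E
```

```text
carrier tri [[0.687, 0.2844, 0.0346], [0.5708, 0.2933, 0.0298], [0.5592, 0.0439, 0.0438], [0.676, 0.0412, 0.0355]]
carr [0.6232 0.1648 0.036 ] yaw -0.0441 [[0.687, 0.283, 0.036], [0.57, 0.288, 0.036], [0.56, 0.047, 0.036], [0.676, 0.041, 0.036]]
carr [0.623  0.1648 0.036 ] yaw -0.0481 [[0.687, 0.284, 0.036], [0.571, 0.291, 0.036], [0.559, 0.043, 0.036], [0.676, 0.041, 0.036]]
hole [0.6184 0.065  0.036 ]
hole [0.6209 0.1287 0.036 ]
hole [0.624  0.1944 0.036 ]
hole [0.6275 0.2589 0.036 ]
hole [0.6249 0.1952 0.036 ]
hole [0.6272 0.2602 0.036 ]
ball [ 0.5701 -0.003   0.0879]
m3 tri [[0.432, 0.207, 0.095], [0.423, 0.161, 0.074]]
  w1 [0.4158 0.1889 0.08  ] -1.623 [[0.427, 0.217], [0.425, 0.158], [0.404, 0.16], [0.408, 0.221]]
m2 tri [[0.437, 0.103, 0.077], [0.43, 0.046, 0.069], [0.403, 0.106, 0.082]]
  w1 [0.4167 0.0746 0.08  ] -1.639 [[0.438, 0.102], [0.433, 0.042], [0.396, 0.047], [0.4, 0.108]]
m1 tri [[0.452, -0.041, 0.085], [0.44, -0.094, 0.063], [0.405, -0.09, 0.065], [0.42, -0.037, 0.092]]
  w1 [ 0.4303 -0.0656  0.08  ] -1.673 [[0.45, -0.041], [0.445, -0.095], [0.41, -0.091], [0.416, -0.035]]
  w2 [ 0.4307 -0.0641  0.08  ] -1.705
```

```bash
python3 -m jog '[{"hand":0,"dx":0.086,"dy":0.2,"dz":0.15,"rx":0,"ry":0,"rz":0},{"hand":0,"dx":0.086,"dy":0.2,"dz":0.15,"rx":0,"ry":0,"rz":0.015},{"hand":0,"dx":0,"dy":0,"dz":0.28,"rx":0,"ry":0,"rz":0},{"hand":0,"dx":0,"dy":0,"dz":0.28,"rx":0,"ry":0,"rz":0},{"hand":0,"dx":0,"dy":0,"dz":0.28,"rx":0,"ry":0,"rz":0},{"hand":0,"dx":0,"dy":0,"dz":0.2,"rx":0,"ry":0,"rz":0},{"hand":0,"dx":0,"dy":0,"dz":0.1,"rx":0,"ry":0,"rz":0},{"hand":0,"dx":0,"dy":0,"dz":0,"rx":0,"ry":0,"rz":0}]' 20; python3 -m jog '[{"hand":0,"dx":0.06,"dy":0,"dz":0,"rx":0,"ry":0,"rz":0},{"hand":0,"dx":0.06,"dy":0,"dz":0,"rx":0,"ry":0,"rz":0},{"hand":0,"dx":0.06,"dy":0,"dz":0,"rx":0,"ry":0,"rz":0},{"hand":0,"dx":0.06,"dy":0,"dz":0,"rx":0,"ry":0,"rz":0},{"hand":0,"dx":0.06,"dy":0,"dz":0,"rx":0,"ry":0,"rz":0},{"hand":0,"dx":0.06,"dy":0,"dz":0,"rx":0,"ry":0,"rz":0},{"hand":0,"dx":0.06,"dy":0,"dz":0,"rx":0,"ry":0,"rz":0},{"hand":0,"dx":0.06,"dy":0,"dz":0,"rx":0,"ry":0,"rz":0},{"hand":0,"dx":0.02,"dy":0,"dz":0,"rx":0,"ry":0,"rz":0},{"hand":0,"dx":0,"dy":0,"dz":0,"rx":0,"ry":0,"rz":0}]'
```

```text
time_s: 4.12
tool_pos: [0.534, -0.0012, 0.0909]
orientation: [3.141, 0.003, -0.049]
wrist_force: [0.0, -0.4, 0.5]
gripper_width: 0.151
grasp_force: 0.0
time_s: 5.38
tool_pos: [0.6354, -0.0043, 0.0921]
orientation: [-3.142, -0.0, -0.047]
wrist_force: [-1.3, -0.5, -0.1]
gripper_width: 0.004
grasp_force: 0.0
```

```bash
for i in 1 2 3; do :; done; python3 -m jog '[{"hand":0,"dx":0.015,"dy":0,"dz":0,"rx":0,"ry":0,"rz":0},{"hand":0,"dx":0,"dy":0,"dz":0,"rx":0,"ry":0,"rz":0}]'; python3 -m jog '[{"hand":0,"dx":0.01,"dy":0,"dz":0,"rx":0,"ry":0,"rz":0},{"hand":0,"dx":0,"dy":0,"dz":0,"rx":0,"ry":0,"rz":0}]'
```

```text
time_s: 5.62
tool_pos: [0.6377, -0.0045, 0.0921]
orientation: [3.142, 0.001, -0.047]
wrist_force: [-2.4, -0.6, -0.4]
gripper_width: 0.006
grasp_force: 0.7
time_s: 5.88
tool_pos: [0.6384, -0.0045, 0.0918]
orientation: [3.142, 0.004, -0.047]
wrist_force: [-6.2, 0.6, 1.4]
gripper_width: 0.006
grasp_force: 3.2
```

```bash
python3 -m jog '[{"hand":0,"dx":-0.042,"dy":0,"dz":0,"rx":0,"ry":0,"rz":0},{"hand":0,"dx":0,"dy":0,"dz":-0.27,"rx":0,"ry":0,"rz":0},{"hand":0,"dx":0,"dy":0,"dz":-0.27,"rx":0,"ry":0,"rz":0},{"hand":1,"dx":-0.186,"dy":-0.153,"dz":-0.02,"rx":0,"ry":0,"rz":0},{"hand":1,"dx":-0.186,"dy":-0.153,"dz":-0.02,"rx":0,"ry":0,"rz":0},{"hand":1,"dx":-0.186,"dy":-0.153,"dz":-0.02,"rx":0,"ry":0,"rz":0},{"hand":1,"dx":-0.186,"dy":-0.153,"dz":-0.02,"rx":0,"ry":0,"rz":0},{"hand":1,"dx":-0.186,"dy":-0.153,"dz":-0.02,"rx":0,"ry":0,"rz":0},{"hand":1,"dx":-0.186,"dy":-0.153,"dz":-0.02,"rx":0,"ry":0,"rz":0}]'; python3 -m jog '[{"hand":1,"dx":0,"dy":0,"dz":0,"rx":0,"ry":0,"rz":-0.0554},{"hand":1,"dx":0,"dy":0,"dz":0,"rx":0,"ry":0,"rz":-0.0554},{"hand":1,"dx":0,"dy":0,"dz":0,"rx":0,"ry":0,"rz":-0.0554},{"hand":1,"dx":0,"dy":0,"dz":0,"rx":0,"ry":0,"rz":-0.0554},{"hand":1,"dx":0,"dy":0,"dz":0,"rx":0,"ry":0,"rz":-0.0554},{"hand":1,"dx":0,"dy":0,"dz":0,"rx":0,"ry":0,"rz":-0.0554},{"hand":1,"dx":0,"dy":0,"dz":0,"rx":0,"ry":0,"rz":-0.0554},{"hand":1,"dx":0,"dy":0,"dz":0,"rx":0,"ry":0,"rz":-0.0554},{"hand":1,"dx":0,"dy":0,"dz":0,"rx":0,"ry":0,"rz":-0.0554},{"hand":1,"dx":0,"dy":0,"dz":0,"rx":0,"ry":0,"rz":0},{"hand":1,"dx":0,"dy":0,"dz":0,"rx":0,"ry":0,"rz":0}]'; python3 - <<'E'
from h import *
f=snap('wrist','w3'); s=snap('scene','s2'); togo((.4158,.1889,.08),1.519)
w=cv2.resize(f['color'],(480,300)); cv2.imwrite('pics/v3.png',np.vstack([f['color'][:400],cv2.resize(s['color'][120:280,230:440],None,fx=2,fy=2)[:,:420].copy().repeat(1,0) if 0 else cv2.copyMakeBorder(s['color'][100:300,200:480],0,0,0,360,cv2.BORDER_CONSTANT)]))
E
```

```text
time_s: 7.0
tool_pos: [0.4164, 0.1907, 0.2247]
orientation: [-3.141, -0.002, -0.047]
wrist_force: [0.5, 0.4, -0.2]
gripper_width: 0.641
grasp_force: 0.0
time_s: 8.38
tool_pos: [0.4175, 0.1898, 0.2243]
orientation: [3.141, -0.0, 1.515]
wrist_force: [0.9, -0.6, 0.4]
gripper_width: 0.997
grasp_force: 0.0
d [-0.005 -0.008  0.721] rz -0.0007
```

View pics/v3.png

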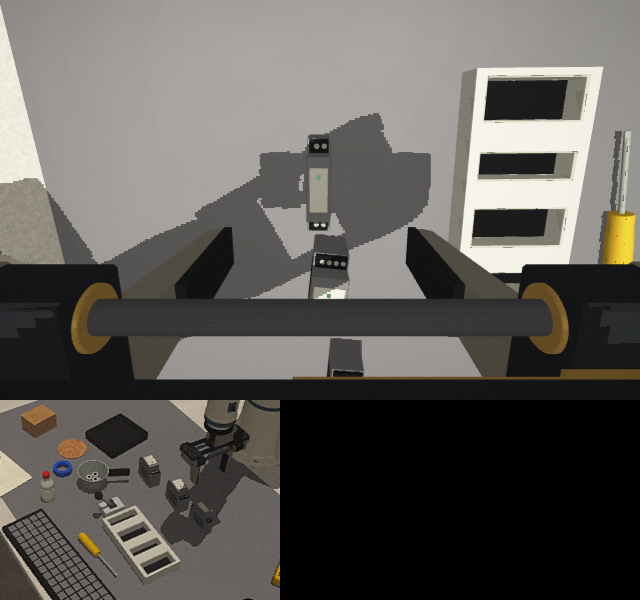

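The wrist view shows the slim module centred between the fingers and aligned, nose top from about (308,167) to (329,213). The lever is open in the scene crop.

```bash
python3 - <<'E'
from h import *
f=load('w3'); g=f['color'][160:225,300:340].astype(int).sum(2)//3
print(g[:,18].tolist()); print(g[30].tolist())
p=[onz(f,c,.08).round(4)[:2].tolist() for c in [(308,167),(329,167),(329,214),(308,214),(318.5,190.5)]]; print(p)
E
```

```text
[87, 86, 87, 88, 87, 90, 87, 88, 136, 154, 154, 155, 153, 154, 153, 116, 120, 119, 119, 127, 150, 154, 152, 152, 153, 153, 151, 152, 151, 152, 152, 154, 152, 151, 155, 152, 152, 152, 154, 154, 151, 152, 152, 151, 153, 152, 152, 152, 150, 151, 150, 152, 119, 89, 86, 86, 84, 86, 86, 84, 87, 83, 57, 102, 193]
[165, 166, 159, 88, 89, 86, 78, 84, 88, 111, 152, 151, 152, 153, 153, 154, 153, 152, 152, 152, 152, 153, 151, 153, 152, 153, 150, 133, 89, 84, 79, 85, 87, 87, 87, 86, 89, 89, 90, 89]
[[0.4075, 0.2131], [0.4257, 0.2121], [0.4237, 0.1695], [0.4048, 0.1706], [0.4154, 0.1917]]
```

```bash
python3 -m jog '[{"hand":0.6,"dx":0,"dy":-0.009,"dz":0.28,"rx":0,"ry":0,"rz":0},{"hand":0.6,"dx":0,"dy":0,"dz":0.25,"rx":0,"ry":0,"rz":0},{"hand":0.6,"dx":0,"dy":0,"dz":0.15,"rx":0,"ry":0,"rz":0},{"hand":0.6,"dx":0,"dy":0,"dz":0.1,"rx":0,"ry":0,"rz":0},{"hand":0,"dx":0,"dy":0,"dz":0,"rx":0,"ry":0,"rz":0},{"hand":0,"dx":0,"dy":0,"dz":0,"rx":0,"ry":0,"rz":0},{"hand":0,"dx":0,"dy":0,"dz":0,"rx":0,"ry":0,"rz":0},{"hand":0,"dx":0,"dy":0,"dz":0,"rx":0,"ry":0,"rz":0},{"hand":0,"dx":0,"dy":0,"dz":0,"rx":0,"ry":0,"rz":0},{"hand":0,"dx":0,"dy":0,"dz":0,"rx":0,"ry":0,"rz":0}]' 25; python3 -m jog '[{"hand":0,"dx":0,"dy":0,"dz":-0.25,"rx":0,"ry":0,"rz":0},{"hand":0,"dx":0,"dy":0,"dz":-0.25,"rx":0,"ry":0,"rz":0},{"hand":0,"dx":0,"dy":0,"dz":-0.15,"rx":0,"ry":0,"rz":0},{"hand":0,"dx":0,"dy":0,"dz":0,"rx":0,"ry":0,"rz":0}]'; python3 - <<'E'
from h import *
f=snap('wrist','w4'); s=sense(); print(s['tool_pos'],s['orientation'])
cv2.imwrite('pics/v4.png',cv2.resize(f['color'][140:300,240:400],None,fx=3,fy=3))
E
```

```text
time_s: 9.72
tool_pos: [0.4162, 0.1901, 0.0691]
orientation: [3.14, -0.001, 1.519]
wrist_force: [-1.1, -0.8, 7.1]
gripper_width: 0.236
grasp_force: 25.0
time_s: 10.22
tool_pos: [0.4169, 0.1904, 0.2004]
orientation: [3.137, -0.002, 1.519]
wrist_force: [0.8, -0.6, -2.2]
gripper_width: 0.237
grasp_force: 25.0
[0.41585652 0.18996242 0.1986699 ] [ 3.13981804e+00 -9.31893671e-04  1.51921913e+00]
```

View pics/v4.png

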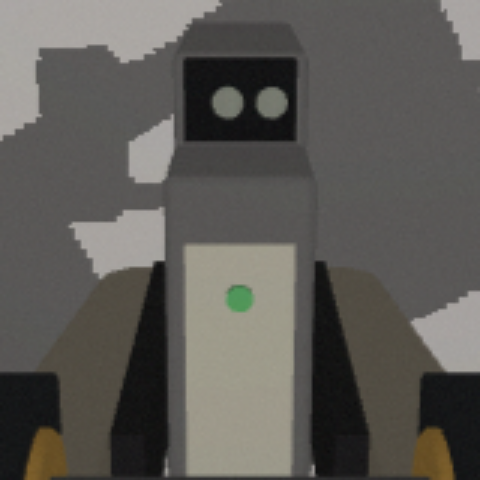

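The gripped slim module is square in the jaws. The front edge of its nose top lies at crop row 177, i.e. image (295–345,199).

```bash
cat >> h.py <<'E'
def intool(f,s,uv,up):
    p=onz(f,uv,s["tool_pos"][2]+up); return (R.from_euler("xyz",s["orientation"]).inv().apply(p-s["tool_pos"])*1000).round(1)
E
python3 - <<'E'
from h import *
f=load('w4'); s=sense()
print(intool(f,s,(295,199.3),.011),intool(f,s,(345,199.3),.011)); print(intool(f,s,(301.5,187.5),-.013),intool(f,s,(340.5,187.5),-.013))
hole=np.array([.6243,.1948,.2]); togo(hole,-.047)
E
```

```text
[ 31.8 -11.  -11. ] [ 31.7  10.5 -11. ]
[32.  -9.4 13. ] [31.9 10.1 13. ]
d [ 0.078  1.04  -0.005] rz 0.4985
```

```bash
python3 -m jog '[{"hand":0,"dx":0,"dy":0,"dz":0,"rx":0,"ry":0,"rz":0.0554},{"hand":0,"dx":0,"dy":0,"dz":0,"rx":0,"ry":0,"rz":0.0554},{"hand":0,"dx":0,"dy":0,"dz":0,"rx":0,"ry":0,"rz":0.0554},{"hand":0,"dx":0,"dy":0,"dz":0,"rx":0,"ry":0,"rz":0.0554},{"hand":0,"dx":0,"dy":0,"dz":0,"rx":0,"ry":0,"rz":0.0554},{"hand":0,"dx":0,"dy":0,"dz":0,"rx":0,"ry":0,"rz":0.0554},{"hand":0,"dx":0,"dy":0,"dz":0,"rx":0,"ry":0,"rz":0.0554},{"hand":0,"dx":0,"dy":0,"dz":0,"rx":0,"ry":0,"rz":0.0554},{"hand":0,"dx":0,"dy":0,"dz":0,"rx":0,"ry":0,"rz":0.0553},{"hand":0,"dx":0.205,"dy":-0.0145,"dz":0,"rx":0,"ry":0,"rz":0},{"hand":0,"dx":0.205,"dy":-0.0145,"dz":0,"rx":0,"ry":0,"rz":0},{"hand":0,"dx":0.205,"dy":-0.0145,"dz":0,"rx":0,"ry":0,"rz":0},{"hand":0,"dx":0.205,"dy":-0.0145,"dz":0,"rx":0,"ry":0,"rz":0},{"hand":0,"dx":0.205,"dy":-0.0145,"dz":0,"rx":0,"ry":0,"rz":0},{"hand":0,"dx":0,"dy":0,"dz":0.2,"rx":0,"ry":0,"rz":0},{"hand":0,"dx":0,"dy":0,"dz":0.17,"rx":0,"ry":0,"rz":0},{"hand":0,"dx":0,"dy":0,"dz":0,"rx":0,"ry":0,"rz":0},{"hand":0,"dx":0,"dy":0,"dz":0,"rx":0,"ry":0,"rz":0}]'; python3 - <<'E'
from h import *
f=snap('wrist','w5'); s=sense(); print(s['tool_pos'],s['orientation'])
cv2.imwrite('pics/v5.png',cv2.resize(f['color'][80:280,200:440],None,fx=2.8,fy=2.8))
E
```

```text
time_s: 12.52
tool_pos: [0.6211, 0.1948, 0.1242]
orientation: [3.141, 0.0, -0.047]
wrist_force: [-0.0, -0.1, -1.0]
gripper_width: 0.232
grasp_force: 25.0
[0.62161022 0.19494465 0.12505026] [-3.14117346e+00 -1.12394837e-03 -4.67557393e-02]
```

View pics/v5.png

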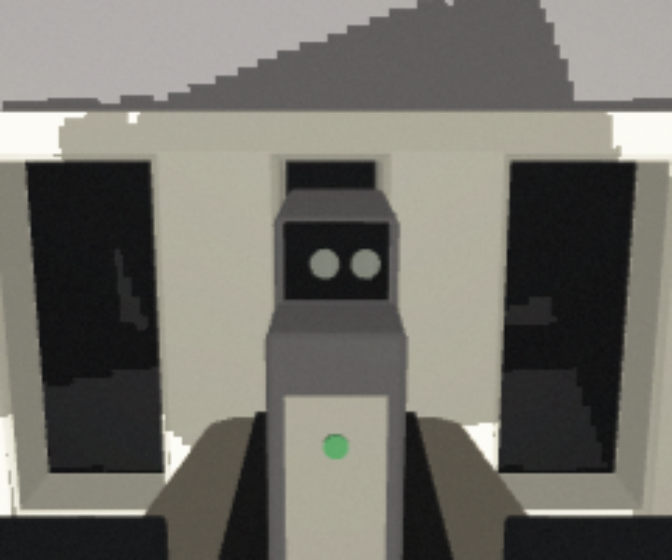

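The narrow slot mouth's far edge is at crop row 153, x from 270 to 392. The module's lower front edge is at crop row 188, x from 288 to 385.

```bash
python3 - <<'E'
from h import *
f=load('w5'); s=sense(); c=lambda x,y:(200+x/2.8-.3,80+y/2.8-.3)
up=.036-s['tool_pos'][2]
for n,p,u in [("slotL",(271,154),up),("slotR",(391,154),up),("botL",(287,189),-.069),("botR",(386,189),-.069),("shL",(275,222),-.013),("shR",(398,222),-.013),("noseL",(267,341),.011),("noseR",(406,341),.011),("h3 TL",(22,160),up),("h3TR",(152,160),up),("h3BR",(163,512),up),("h1TL",(510,160),up),("h1TR",(640,160),up),('h1BL',(500,512),up)]: print(n,intool(f,s,c(*p),u))
E
```

```text
slotL [ 51.5 -15.2  89.1]
slotR [51.5 14.4 89.1]
botL [ 44.8 -10.4  69.1]
botR [44.8 12.1 69. ]
shL [44.1 -9.9 13.1]
shR [44.1 11.2 13. ]
noseL [ 29.2  -9.9 -11. ]
noseR [ 29.1  11.1 -11. ]
h3 TL [ 50.1 -76.7  89.1]
h3TR [ 50.1 -44.6  89.1]
h3BR [-43.6 -45.9  89. ]
h1TL [50.1 43.8 89.1]
h1TR [50.1 75.9 89.1]
h1BL [-43.7  45.1  89. ]
```

```bash
python3 - <<'E'
from h import *
for n in('w4','w5'):
    g=load(n)['color'][:,306:312].mean((1,2)).round().astype(int)
    print(n,list(zip(range(140,232),g[140:232].tolist())))
g=load('w5')['color'][130:137,285:355].mean(2).mean(0).round().astype(int); print(list(zip(range(285,355),g.tolist())))
E
```

```text
w4 [(140, 166), (141, 167), (142, 166), (143, 166), (144, 117), (145, 114), (146, 90), (147, 80), (148, 70), (149, 68), (150, 69), (151, 69), (152, 70), (153, 69), (154, 69), (155, 68), (156, 69), (157, 76), (158, 84), (159, 33), (160, 18), (161, 20), (162, 19), (163, 20), (164, 20), (165, 20), (166, 19), (167, 19), (168, 19), (169, 19), (170, 21), (171, 28), (172, 39), (173, 41), (174, 40), (175, 38), (176, 29), (177, 24), (178, 19), (179, 18), (180, 19), (181, 18), (182, 19), (183, 18), (184, 19), (185, 18), (186, 18), (187, 67), (188, 74), (189, 69), (190, 69), (191, 69), (192, 69), (193, 69), (194, 70), (195, 68), (196, 68), (197, 70), (198, 73), (199, 82), (200, 83), (201, 85), (202, 87), (203, 87), (204, 87), (205, 86), (206, 86), (207, 86), (208, 86), (209, 86), (210, 86), (211, 86), (212, 86), (213, 86), (214, 86), (215, 85), (216, 86), (217, 86), (218, 87), (219, 86), (220, 86), (221, 119), (222, 150), (223, 152), (224, 151), (225, 152), (226, 151), (227, 152), (228, 152), (229, 152), (230, 152), (231, 152)]
w5 [(140, 22), (141, 23), (142, 23), (143, 23), (144, 21), (145, 23
[... 1100 characters left out ...]
65), (297, 162), (298, 160), (299, 160), (300, 160), (301, 160), (302, 160), (303, 160), (304, 160), (305, 161), (306, 160), (307, 160), (308, 160), (309, 160), (310, 160), (311, 160), (312, 161), (313, 159), (314, 160), (315, 160), (316, 160), (317, 161), (318, 160), (319, 160), (320, 160), (321, 159), (322, 160), (323, 160), (324, 160), (325, 159), (326, 160), (327, 160), (328, 160), (329, 160), (330, 161), (331, 159), (332, 160), (333, 160), (334, 160), (335, 160), (336, 160), (337, 160), (338, 161), (339, 164), (340, 168), (341, 168), (342, 168), (343, 169), (344, 168), (345, 168), (346, 169), (347, 168), (348, 168), (349, 169), (350, 168), (351, 168), (352, 167), (353, 168), (354, 168)]
```

```bash
python3 - <<'E'
from h import *
f=load('w5'); s=sense(); up=.036-s['tool_pos'][2]
print("sh",intool(f,s,(310,158.3),-.013),"bot",intool(f,s,(310,147),-.069),"nose",intool(f,s,(310,198.5),.011))
g=f['color'].astype(int).mean(2)
print(g[125:142,225:235].mean(1).round(), g[125:142,308:312].mean(1).round(), g[125:142,405:415].mean(1).round())
print(g[236:270,225:235].mean(1).round(),g[236:270,405:415].mean(1).round())
E
```

```text
sh [44.5 -4.1 13.1] bot [44.9 -5.5 69.1] nose [ 30.5  -3.5 -11. ]
[165. 166. 166. 166. 166. 166. 166. 166. 166. 163. 151. 151.  85.  26.
  22.  21.  21.] [166. 165. 166. 166. 165. 165. 166. 166. 166. 165. 146. 146.  85.  27.
  24.  22.  23.] [165. 164. 164. 165. 164. 164. 165. 164. 165. 163. 151. 151.  86.  26.
  21.  21.  21.]
[ 36.  36.  36.  36.  36.  36.  36.  36.  35.  36.  31.  20.  18. 138.
 135. 134. 134. 134. 134. 133. 134. 134. 133. 134. 134. 134. 215. 236.
  84.  28.  25.  26.  25.  24.] [ 32.  32.  35.  35.  36.  35.  36.  35.  35.  35.  35.  21.  19. 138.
 134. 134. 134. 134. 134. 134. 134. 134. 134. 133. 134. 134. 235. 238.
  95.  29.  25.  25.  25.  25.]
```

```bash
python3 -m jog '[{"hand":0,"dx":0.015,"dy":-0.005,"dz":0,"rx":0,"ry":0,"rz":0},{"hand":0,"dx":0,"dy":0,"dz":0.05,"rx":0,"ry":0,"rz":0},{"hand":0,"dx":0,"dy":0,"dz":0.05,"rx":0,"ry":0,"rz":0},{"hand":0,"dx":0,"dy":0,"dz":0.03,"rx":0,"ry":0,"rz":0},{"hand":0,"dx":0,"dy":0,"dz":0.03,"rx":0,"ry":0,"rz":0},{"hand":0,"dx":0,"dy":0,"dz":0,"rx":0,"ry":0,"rz":0}]'; python3 -m jog '[{"hand":0,"dx":0,"dy":0,"dz":0.025,"rx":0,"ry":0,"rz":0},{"hand":0,"dx":0,"dy":0,"dz":0.025,"rx":0,"ry":0,"rz":0},{"hand":0,"dx":0,"dy":0,"dz":0.02,"rx":0,"ry":0,"rz":0},{"hand":0,"dx":0,"dy":0,"dz":0,"rx":0,"ry":0,"rz":0}]'
```

```text
time_s: 13.32
tool_pos: [0.6237, 0.1955, 0.0915]
orientation: [3.141, 0.001, -0.047]
wrist_force: [1.3, 0.1, -0.7]
gripper_width: 0.238
grasp_force: 25.0
time_s: 13.82
tool_pos: [0.6238, 0.1955, 0.0778]
orientation: [3.141, 0.001, -0.047]
wrist_force: [0.8, -0.6, -1.2]
gripper_width: 0.238
grasp_force: 25.0
```

```bash
python3 -m jog '[{"hand":0,"dx":0,"dy":0,"dz":0.008,"rx":0,"ry":0,"rz":0},{"hand":0,"dx":0,"dy":0,"dz":0,"rx":0,"ry":0,"rz":0}]'; python3 -m jog '[{"hand":0.4,"dx":0,"dy":0,"dz":0,"rx":0,"ry":0,"rz":0},{"hand":0.4,"dx":0,"dy":0,"dz":0,"rx":0,"ry":0,"rz":0},{"hand":0.4,"dx":0,"dy":0,"dz":0,"rx":0,"ry":0,"rz":0},{"hand":0.4,"dx":0,"dy":0,"dz":-0.15,"rx":0,"ry":0,"rz":0},{"hand":0.4,"dx":0,"dy":0,"dz":-0.25,"rx":0,"ry":0,"rz":0},{"hand":1,"dx":0,"dy":0,"dz":-0.25,"rx":0,"ry":0,"rz":0},{"hand":1,"dx":0,"dy":0,"dz":0,"rx":0,"ry":0,"rz":0},{"hand":1,"dx":0,"dy":0,"dz":0,"rx":0,"ry":0,"rz":0}]'; python3 - <<'E'
from h import *
f=snap('wrist','w6'); s=sense(); print(s['tool_pos'])
togo((.4167,.0746,.2),1.503)
for u in [.036,.08,.088]: print(u,proj(f,(.6246,.195,u)),proj(f,(.6246+.03,.195-.0014,u)))
E
```

```text
time_s: 14.08
tool_pos: [0.6242, 0.1956, 0.0771]
orientation: [-3.141, -0.0, -0.047]
wrist_force: [-1.7, 0.1, 3.1]
gripper_width: 0.237
grasp_force: 25.0
time_s: 15.08
tool_pos: [0.6237, 0.1954, 0.206]
orientation: [3.141, 0.001, -0.047]
wrist_force: [-0.3, 0.2, -1.1]
gripper_width: 0.703
grasp_force: 0.0
[0.62325478 0.19529306 0.20520002]
d [-1.003  0.651  0.028] rz -0.4933
0.036 [319.34831132 184.46092712] [319.343071   153.00720456]
0.08 [319.41064561 194.73420545] [319.40619787 158.71087909]
0.088 [319.42404191 196.94204189] [319.41981959 159.94163633]
```

```bash
python3 -m jog '[{"hand":1,"dx":-0.167,"dy":0.1085,"dz":0,"rx":0,"ry":0,"rz":0},{"hand":1,"dx":-0.167,"dy":0.1085,"dz":0,"rx":0,"ry":0,"rz":0},{"hand":1,"dx":-0.167,"dy":0.1085,"dz":0,"rx":0,"ry":0,"rz":0},{"hand":1,"dx":-0.167,"dy":0.1085,"dz":0,"rx":0,"ry":0,"rz":0},{"hand":1,"dx":-0.167,"dy":0.1085,"dz":0,"rx":0,"ry":0,"rz":0},{"hand":1,"dx":-0.167,"dy":0.1085,"dz":0,"rx":0,"ry":0,"rz":0},{"hand":1,"dx":0,"dy":0,"dz":0,"rx":0,"ry":0,"rz":-0.0548},{"hand":1,"dx":0,"dy":0,"dz":0,"rx":0,"ry":0,"rz":-0.0548},{"hand":1,"dx":0,"dy":0,"dz":0,"rx":0,"ry":0,"rz":-0.0548},{"hand":1,"dx":0,"dy":0,"dz":0,"rx":0,"ry":0,"rz":-0.0548},{"hand":1,"dx":0,"dy":0,"dz":0,"rx":0,"ry":0,"rz":-0.0548},{"hand":1,"dx":0,"dy":0,"dz":0,"rx":0,"ry":0,"rz":-0.0548},{"hand":1,"dx":0,"dy":0,"dz":0,"rx":0,"ry":0,"rz":-0.0548},{"hand":1,"dx":0,"dy":0,"dz":0,"rx":0,"ry":0,"rz":-0.0548},{"hand":1,"dx":0,"dy":0,"dz":0,"rx":0,"ry":0,"rz":-0.0548},{"hand":1,"dx":0,"dy":0,"dz":0,"rx":0,"ry":0,"rz":0},{"hand":1,"dx":0,"dy":0,"dz":0,"rx":0,"ry":0,"rz":0}]'; python3 - <<'E'
from h import *
f=snap('wrist','w7'); s=sense(); print(s['tool_pos'],s['orientation']); togo((.4167,.0746,.068),1.503)
c=np.array([proj(f,s['tool_pos']*[1,1,0]+[0,0,.08])]).round(); print(c)
i=f['color']; cv2.imwrite('pics/v7.png',cv2.resize(i[100:290,235:405],None,fx=3,fy=3))
E
```

```text
time_s: 17.25
tool_pos: [0.4173, 0.0748, 0.2059]
orientation: [-3.14, 0.0, 1.499]
wrist_force: [-0.4, 0.6, 0.4]
gripper_width: 1.0
grasp_force: 0.0
[0.41748706 0.07485658 0.20606815] [-3.14055092e+00  2.30146170e-04  1.49949656e+00]
d [-0.001 -0.003  0.69 ] rz -0.0011
[[322. 197.]]
```

View pics/v7.png

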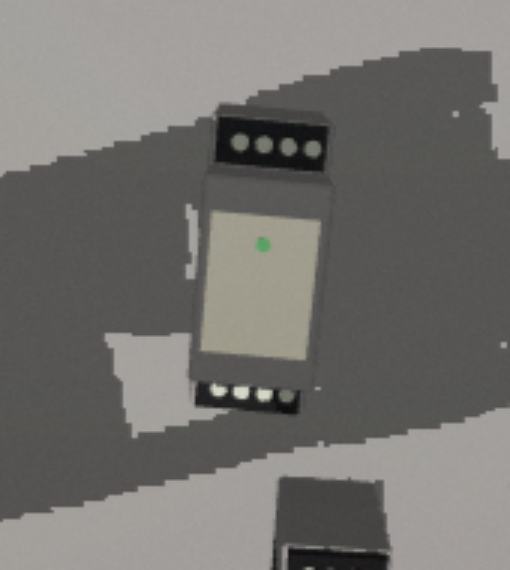

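Module 2's nose top has crop corners at (206,178), (333,185), (318,388) and (191,380), slightly turned.

```bash
python3 - <<'E'
from h import *
f=load('w7'); p=np.array([onz(f,(235+x/3-.3,100+y/3-.3),.08) for x,y in [(206,178),(333,185),(318,388),(191,380)]])
e=p[0]+p[1]-p[2]-p[3]; print(p.mean(0),np.arctan2(e[1],e[0]),np.linalg.norm(p-np.roll(p,1,0),axis=1)); q=p[0]-p[1]+p[3]-p[2]; print(np.arctan2(q[1],q[0])-np.pi/2+np.pi*0)
togo((*p.mean(0)[:2],.068),np.arctan2(e[1],e[0]))
E
```

```text
[0.41802698 0.07681018 0.08      ] 1.4286733322189162 [0.05766273 0.0344868  0.05802551 0.03620959]
1.4383769181544448
d [0.01  0.003 0.69 ] rz 0.0225
```

```bash
python3 -m jog '[{"hand":0.8,"dx":0.009,"dy":0.003,"dz":0.24,"rx":0,"ry":0,"rz":0.021},{"hand":0.8,"dx":0,"dy":0,"dz":0.2,"rx":0,"ry":0,"rz":0},{"hand":0.8,"dx":0,"dy":0,"dz":0.15,"rx":0,"ry":0,"rz":0},{"hand":0.8,"dx":0,"dy":0,"dz":0.1,"rx":0,"ry":0,"rz":0},{"hand":0,"dx":0,"dy":0,"dz":0,"rx":0,"ry":0,"rz":0},{"hand":0,"dx":0,"dy":0,"dz":0,"rx":0,"ry":0,"rz":0},{"hand":0,"dx":0,"dy":0,"dz":0,"rx":0,"ry":0,"rz":0},{"hand":0,"dx":0,"dy":0,"dz":0,"rx":0,"ry":0,"rz":0},{"hand":0,"dx":0,"dy":0,"dz":0,"rx":0,"ry":0,"rz":0},{"hand":0,"dx":0,"dy":0,"dz":0,"rx":0,"ry":0,"rz":0}]' 25; python3 -m jog '[{"hand":0,"dx":0,"dy":0,"dz":-0.25,"rx":0,"ry":0,"rz":0},{"hand":0,"dx":0,"dy":0,"dz":-0.25,"rx":0,"ry":0,"rz":0},{"hand":0,"dx":0,"dy":0,"dz":-0.15,"rx":0,"ry":0,"rz":0},{"hand":0,"dx":0,"dy":0,"dz":0,"rx":0,"ry":0,"rz":0}]'; python3 - <<'E'
from h import *
f=snap('wrist','w8'); s=sense(); print(s['tool_pos'],s['orientation'])
g=f['color'][:,300:306].mean((1,2)).round().astype(int); print(list(zip(range(140,215),g[140:215].tolist())))
for r in (158,198): print(r,intool(f,s,(310,r+.3),-.013 if r<180 else .011))
# target over hole1
togo((.6209,.1300,.2),-.047)
E
```

```text
time_s: 18.55
tool_pos: [0.419, 0.0767, 0.0692]
orientation: [3.141, -0.0, 1.437]
wrist_force: [-1.6, -0.6, 7.0]
gripper_width: 0.391
grasp_force: 24.8
time_s: 19.05
tool_pos: [0.4199, 0.0769, 0.2006]
orientation: [3.137, -0.002, 1.437]
wrist_force: [0.4, -0.1, -2.2]
gripper_width: 0.387
grasp_force: 24.8
[0.41879163 0.07670555 0.19896364] [ 3.13979480e+00 -5.83087879e-04  1.43658640e+00]
[(140, 149), (141, 91), (142, 86), (143, 88), (144, 86), (145, 86), (146, 86), (147, 86), (148, 87), (149, 86), (150, 78), (151, 69), (152, 68), (153, 69), (154, 69), (155, 69), (156, 69), (157, 69), (158, 68), (159, 69), (160, 68), (161, 77), (162, 82), (163, 34), (164, 17), (165, 19), (166, 19), (167, 19), (168, 18), (169, 20), (170, 18), (171, 19), (172, 24), (173, 83), (174, 113), (175, 116), (176, 115), (177, 115), (178, 114), (179, 115), (180, 114), (181, 114), (182, 105), (183, 43), (184, 19), (185, 18), (186, 18), (187, 18), (188, 18), (189, 18), (190, 18), (191, 79), (192, 69), (193, 68), (194, 68), (195, 68), (196, 69), (197, 69), (198, 69), (199, 69), (200, 70), (201, 69), (202, 70), (203, 78), (204, 82), (205, 83), (206, 86), (207, 86), (208, 86), (209, 85), (210, 86), (211, 87), (212, 87), (213, 85), (214, 85)]
158 [46.2 -5.  13. ]
198 [ 31.9  -4.5 -11. ]
d [ 0.399  0.966 -0.003] rz 0.4722
```

```bash
python3 -m jog '[{"hand":0,"dx":0,"dy":0,"dz":0,"rx":0,"ry":0,"rz":0.0525},{"hand":0,"dx":0,"dy":0,"dz":0,"rx":0,"ry":0,"rz":0.0525},{"hand":0,"dx":0,"dy":0,"dz":0,"rx":0,"ry":0,"rz":0.0525},{"hand":0,"dx":0,"dy":0,"dz":0,"rx":0,"ry":0,"rz":0.0525},{"hand":0,"dx":0,"dy":0,"dz":0,"rx":0,"ry":0,"rz":0.0525},{"hand":0,"dx":0,"dy":0,"dz":0,"rx":0,"ry":0,"rz":0.0525},{"hand":0,"dx":0,"dy":0,"dz":0,"rx":0,"ry":0,"rz":0.0525},{"hand":0,"dx":0,"dy":0,"dz":0,"rx":0,"ry":0,"rz":0.0525},{"hand":0,"dx":0,"dy":0,"dz":0,"rx":0,"ry":0,"rz":0.0522},{"hand":0,"dx":0.2025,"dy":-0.0632,"dz":0,"rx":0,"ry":0,"rz":0},{"hand":0,"dx":0.2025,"dy":-0.0632,"dz":0,"rx":0,"ry":0,"rz":0},{"hand":0,"dx":0.2025,"dy":-0.0632,"dz":0,"rx":0,"ry":0,"rz":0},{"hand":0,"dx":0.2025,"dy":-0.0632,"dz":0,"rx":0,"ry":0,"rz":0},{"hand":0,"dx":0.2025,"dy":-0.0632,"dz":0,"rx":0,"ry":0,"rz":0},{"hand":0,"dx":0,"dy":0,"dz":0.2,"rx":0,"ry":0,"rz":0},{"hand":0,"dx":0,"dy":0,"dz":0.17,"rx":0,"ry":0,"rz":0},{"hand":0,"dx":0,"dy":0,"dz":0,"rx":0,"ry":0,"rz":0},{"hand":0,"dx":0,"dy":0,"dz":0,"rx":0,"ry":0,"rz":0}]'; python3 - <<'E'
from h import *
f=snap('wrist','w9'); s=sense(); print(s['tool_pos'],s['orientation'])
g=f['color'].astype(int).mean(2)
for c0,c1 in ((300,306),(334,338)): print(list(zip(range(125,168),g[125:168,c0:c1].mean(1).round().astype(int).tolist())))
for r,u in ((162.3,-.013),(202.5,.011),(150.5,-.069)): print(r,intool(f,s,(303,r),u))
up=.036-s['tool_pos'][2]
for r in (130,135,140): print(r,intool(f,s,(320,r),up))
print(list(zip(range(275,365),g[140:143,275:365].mean(0).astype(int).tolist())))
cv2.imwrite('pics/v9.png',cv2.resize(f['color'][80:280,200:440],None,fx=2.8,fy=2.8))
E
```

```text
time_s: 21.35
tool_pos: [0.6238, 0.1303, 0.1245]
orientation: [3.141, 0.001, -0.047]
wrist_force: [-0.5, 0.0, -0.7]
gripper_width: 0.392
grasp_force: 24.9
[0.62433533 0.13043553 0.12536583] [-3.14130804e+00 -1.04763626e-03 -4.67991594e-02]
[(125, 99), (126, 110), (127, 138), (128, 156), (129, 172), (130, 172), (131, 172), (132, 173), (133, 172), (134, 172), (135, 172), (136, 173), (137, 173), (138, 172), (139, 172), (140, 172), (141, 172), (142, 177), (143, 155), (144, 157), (145, 125), (146, 33), (147, 24), (148, 23), (149, 28), (150, 79), (151, 81), (152, 81), (153, 81), (154, 80), (155, 81), (156, 81), (157, 80), (158, 81), (159, 81), (160, 80), (161, 91), (162, 96), (163, 40), (164, 22), (165, 21), (166, 22), (167, 22)]
[(125, 100), (126, 110), (127, 138), (128, 164), (129, 172), (130, 173), (131, 173), (132, 172), (133, 173), (134, 173), (135, 172), (136, 172), (137, 173), (138, 173), (139, 172), (140, 172), (141, 173), (142, 176), (143, 160), (144, 157), (145, 122), (146, 34), (147, 23), (148, 22), (149, 22), (150, 64), (151, 81), (152, 82), (153, 81), (154, 81), (155, 80), (15
[... 647 characters left out ...]
73), (307, 174), (308, 173), (309, 173), (310, 173), (311, 173), (312, 174), (313, 174), (314, 174), (315, 173), (316, 174), (317, 173), (318, 174), (319, 173), (320, 173), (321, 173), (322, 173), (323, 173), (324, 173), (325, 172), (326, 173), (327, 173), (328, 174), (329, 173), (330, 173), (331, 174), (332, 173), (333, 173), (334, 173), (335, 173), (336, 173), (337, 174), (338, 173), (339, 174), (340, 174), (341, 174), (342, 173), (343, 173), (344, 173), (345, 172), (346, 173), (347, 174), (348, 173), (349, 173), (350, 173), (351, 173), (352, 173), (353, 173), (354, 174), (355, 173), (356, 172), (357, 174), (358, 174), (359, 173), (360, 173), (361, 173), (362, 174), (363, 174), (364, 173)]
```

View pics/v9.png

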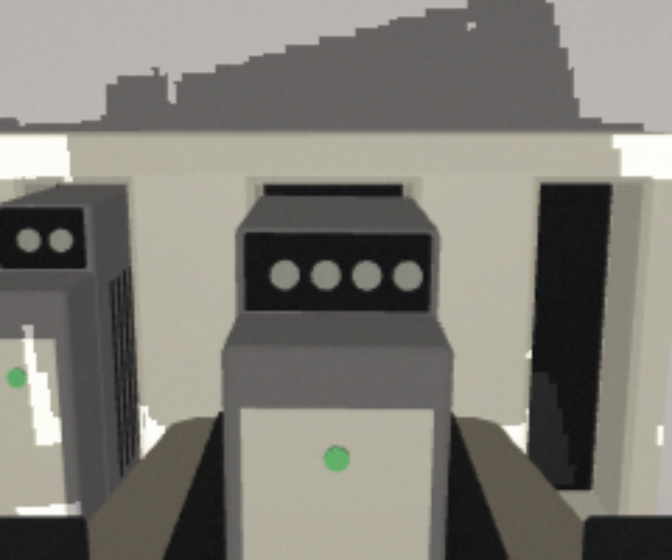

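The wide module is above its slot. The slot mouth spans crop columns 247–421 and the module's lower edge 262–410, so it is nearly centred.

```bash
python3 -m jog '[{"hand":0,"dx":-0.003,"dy":-0.003,"dz":0,"rx":0,"ry":0,"rz":0},{"hand":0,"dx":0,"dy":0,"dz":0.05,"rx":0,"ry":0,"rz":0},{"hand":0,"dx":0,"dy":0,"dz":0.05,"rx":0,"ry":0,"rz":0},{"hand":0,"dx":0,"dy":0,"dz":0.03,"rx":0,"ry":0,"rz":0},{"hand":0,"dx":0,"dy":0,"dz":0.03,"rx":0,"ry":0,"rz":0},{"hand":0,"dx":0,"dy":0,"dz":0,"rx":0,"ry":0,"rz":0}]'; python3 -m jog '[{"hand":0,"dx":0,"dy":0,"dz":0.025,"rx":0,"ry":0,"rz":0},{"hand":0,"dx":0,"dy":0,"dz":0.025,"rx":0,"ry":0,"rz":0},{"hand":0,"dx":0,"dy":0,"dz":0.025,"rx":0,"ry":0,"rz":0},{"hand":0,"dx":0,"dy":0,"dz":0,"rx":0,"ry":0,"rz":0}]'
```

```text
time_s: 22.15
tool_pos: [0.6228, 0.1309, 0.0919]
orientation: [3.141, 0.001, -0.047]
wrist_force: [-0.2, -0.6, -1.0]
gripper_width: 0.386
grasp_force: 24.9
time_s: 22.65
tool_pos: [0.6233, 0.131, 0.0774]
orientation: [-3.142, -0.0, -0.047]
wrist_force: [-0.1, -1.0, -1.3]
gripper_width: 0.389
grasp_force: 25.0
```

```bash
python3 -m jog '[{"hand":0,"dx":0,"dy":0,"dz":0.006,"rx":0,"ry":0,"rz":0},{"hand":0.55,"dx":0,"dy":0,"dz":0,"rx":0,"ry":0,"rz":0},{"hand":0.55,"dx":0,"dy":0,"dz":0,"rx":0,"ry":0,"rz":0},{"hand":0.55,"dx":0,"dy":0,"dz":0,"rx":0,"ry":0,"rz":0},{"hand":0.55,"dx":0,"dy":0,"dz":-0.15,"rx":0,"ry":0,"rz":0},{"hand":0.55,"dx":0,"dy":0,"dz":-0.25,"rx":0,"ry":0,"rz":0},{"hand":0.6,"dx":0,"dy":0,"dz":-0.25,"rx":0,"ry":0,"rz":0},{"hand":0.6,"dx":-0.153,"dy":0.171,"dz":0,"rx":0,"ry":0,"rz":0},{"hand":0.6,"dx":-0.153,"dy":0.171,"dz":0,"rx":0,"ry":0,"rz":0},{"hand":0.6,"dx":-0.153,"dy":0.171,"dz":0,"rx":0,"ry":0,"rz":0},{"hand":0.6,"dx":-0.153,"dy":0.171,"dz":0,"rx":0,"ry":0,"rz":0},{"hand":0.6,"dx":-0.153,"dy":0.171,"dz":0,"rx":0,"ry":0,"rz":0},{"hand":0.6,"dx":-0.153,"dy":0.171,"dz":0,"rx":0,"ry":0,"rz":0}]'; python3 -m jog '[{"hand":0.6,"dx":0,"dy":0,"dz":0,"rx":0,"ry":0,"rz":-0.053},{"hand":0.6,"dx":0,"dy":0,"dz":0,"rx":0,"ry":0,"rz":-0.053},{"hand":0.6,"dx":0,"dy":0,"dz":0,"rx":0,"ry":0,"rz":-0.053},{"hand":0.6,"dx":0,"dy":0,"dz":0,"rx":0,"ry":0,"rz":-0.053},{"hand":0.6,"dx":0,"dy":0,"dz":0,"rx":0,"ry":0,"rz":-0.053},{"hand":0.6,"dx":0,"dy":0,"dz":0,"rx":0,"ry":0,"rz":-0.053},{"hand":0.6,"dx":0,"dy":0,"dz":0,"rx":0,"ry":0,"rz":-0.053},{"hand":0.6,"dx":0,"dy":0,"dz":0,"rx":0,"ry":0,"rz":-0.053},{"hand":0.6,"dx":0,"dy":0,"dz":0,"rx":0,"ry":0,"rz":-0.053},{"hand":0.6,"dx":0,"dy":0,"dz":0,"rx":0,"ry":0,"rz":0},{"hand":0.6,"dx":0,"dy":0,"dz":0,"rx":0,"ry":0,"rz":0}]'; python3 - <<'E'
from h import *
f=snap('wrist','w10'); s=sense(); print(s['tool_pos'],s['orientation'])
i=f['color']; cv2.imwrite('pics/v10.png',cv2.resize(i[100:290,235:500],None,fx=3,fy=3))
E
```

```text
time_s: 24.28
tool_pos: [0.4291, -0.0663, 0.2064]
orientation: [3.141, -0.0, -0.046]
wrist_force: [0.4, -0.4, 0.3]
gripper_width: 0.603
grasp_force: 0.0
time_s: 25.65
tool_pos: [0.4302, -0.0654, 0.2064]
orientation: [3.142, 0.0, 1.448]
wrist_force: [0.2, 0.3, 0.6]
gripper_width: 0.603
grasp_force: 0.0
[ 0.43022033 -0.06543424  0.2064135 ] [ 3.14148457e+00 -1.47571701e-05  1.44871793e+00]
```

View pics/v10.png

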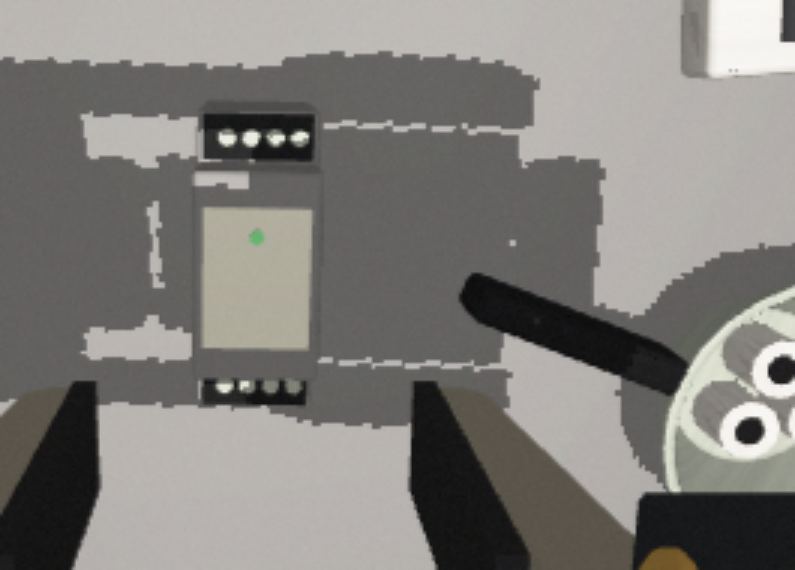

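Module 1's nose top has crop corners at (195,172), (322,173), (318,379) and (192,377). The cup's handle end is at (463,290).

```bash
python3 - <<'E'
from h import *
f=load('w10'); c=lambda x,y:(235+x/3-.3,100+y/3-.3)
p=np.array([onz(f,c(x,y),.08) for x,y in [(195,172),(322,173),(318,379),(192,377)]])
e=p[0]+p[1]-p[2]-p[3]; y=np.arctan2(e[1],e[0]); print(p.mean(0),y); togo((*p.mean(0)[:2],.068),y)
print("tip",onz(f,c(463,290),.05))
E
```

```text
[ 0.4300129 -0.0613907  0.08     ] 1.432157928754702
d [ 0.02  -0.004  0.692] rz 0.0053
tip [ 0.49201355 -0.07967918  0.05      ]
```

```bash
python3 -m jog '[{"hand":0.6,"dx":0.007,"dy":-0.003,"dz":0.24,"rx":0,"ry":0,"rz":0.004},{"hand":0.6,"dx":0,"dy":0,"dz":0.2,"rx":0,"ry":0,"rz":0},{"hand":0.6,"dx":0,"dy":0,"dz":0.15,"rx":0,"ry":0,"rz":0},{"hand":0.6,"dx":0,"dy":0,"dz":0.1,"rx":0,"ry":0,"rz":0},{"hand":0,"dx":0,"dy":0,"dz":0,"rx":0,"ry":0,"rz":0},{"hand":0,"dx":0,"dy":0,"dz":0,"rx":0,"ry":0,"rz":0},{"hand":0,"dx":0,"dy":0,"dz":0,"rx":0,"ry":0,"rz":0},{"hand":0,"dx":0,"dy":0,"dz":0,"rx":0,"ry":0,"rz":0},{"hand":0,"dx":0,"dy":0,"dz":0,"rx":0,"ry":0,"rz":0}]' 25; python3 -m jog '[{"hand":0,"dx":0,"dy":0,"dz":-0.25,"rx":0,"ry":0,"rz":0},{"hand":0,"dx":0,"dy":0,"dz":-0.25,"rx":0,"ry":0,"rz":0},{"hand":0,"dx":0,"dy":0,"dz":-0.15,"rx":0,"ry":0,"rz":0},{"hand":0,"dx":0,"dy":0,"dz":0,"rx":0,"ry":0,"rz":0}]'; python3 - <<'E'
from h import *
f=snap('wrist','w11'); s=sense(); print(s['tool_pos'],s['orientation'])
g=f['color'][:,300:306].mean((1,2)).round().astype(int); print(list(zip(range(140,215),g[140:215].tolist())))
E
```

```text
time_s: 26.82
tool_pos: [0.4303, -0.0641, 0.069]
orientation: [3.14, 0.0, 1.439]
wrist_force: [-1.2, 0.1, 6.9]
gripper_width: 0.391
grasp_force: 24.9
time_s: 27.32
tool_pos: [0.4311, -0.0642, 0.2004]
orientation: [3.137, 0.0, 1.439]
wrist_force: [0.2, 0.1, -2.5]
gripper_width: 0.392
grasp_force: 24.9
[ 0.4300785  -0.06403226  0.19877567] [3.13965550e+00 2.72613023e-05 1.43910897e+00]
[(140, 191), (141, 194), (142, 194), (143, 194), (144, 194), (145, 195), (146, 143), (147, 85), (148, 82), (149, 82), (150, 83), (151, 82), (152, 82), (153, 82), (154, 82), (155, 82), (156, 94), (157, 98), (158, 26), (159, 23), (160, 25), (161, 23), (162, 24), (163, 24), (164, 24), (165, 23), (166, 24), (167, 57), (168, 177), (169, 213), (170, 235), (171, 173), (172, 138), (173, 135), (174, 134), (175, 134), (176, 124), (177, 106), (178, 41), (179, 23), (180, 22), (181, 22), (182, 23), (183, 22), (184, 23), (185, 22), (186, 101), (187, 82), (188, 82), (189, 81), (190, 82), (191, 83), (192, 82), (193, 82), (194, 81), (195, 82), (196, 82), (197, 88), (198, 98), (199, 99), (200, 101), (201, 101), (202, 101), (203, 102), (204, 101), (205, 101), (206, 101), (207, 102), (208, 101), (209, 101), (210, 101), (211, 101), (212, 100), (213, 101), (214, 101)]
```

```bash
python3 -m jog '[{"hand":0,"dx":0,"dy":0,"dz":0,"rx":0,"ry":0,"rz":0.0526},{"hand":0,"dx":0,"dy":0,"dz":0,"rx":0,"ry":0,"rz":0.0526},{"hand":0,"dx":0,"dy":0,"dz":0,"rx":0,"ry":0,"rz":0.0526},{"hand":0,"dx":0,"dy":0,"dz":0,"rx":0,"ry":0,"rz":0.0526},{"hand":0,"dx":0,"dy":0,"dz":0,"rx":0,"ry":0,"rz":0.0526},{"hand":0,"dx":0,"dy":0,"dz":0,"rx":0,"ry":0,"rz":0.0526},{"hand":0,"dx":0,"dy":0,"dz":0,"rx":0,"ry":0,"rz":0.0526},{"hand":0,"dx":0,"dy":0,"dz":0,"rx":0,"ry":0,"rz":0.0526},{"hand":0,"dx":0,"dy":0,"dz":0,"rx":0,"ry":0,"rz":0.0525},{"hand":0,"dx":0.1134,"dy":-0.2081,"dz":0,"rx":0,"ry":0,"rz":0},{"hand":0,"dx":0.1134,"dy":-0.2081,"dz":0,"rx":0,"ry":0,"rz":0},{"hand":0,"dx":0.1134,"dy":-0.2081,"dz":0,"rx":0,"ry":0,"rz":0},{"hand":0,"dx":0.1134,"dy":-0.2081,"dz":0,"rx":0,"ry":0,"rz":0},{"hand":0,"dx":0.1134,"dy":-0.2081,"dz":0,"rx":0,"ry":0,"rz":0},{"hand":0,"dx":0.1134,"dy":-0.2081,"dz":0,"rx":0,"ry":0,"rz":0},{"hand":0,"dx":0.1134,"dy":-0.2081,"dz":0,"rx":0,"ry":0,"rz":0},{"hand":0,"dx":0.1134,"dy":-0.2081,"dz":0,"rx":0,"ry":0,"rz":0},{"hand":0,"dx":0,"dy":0,"dz":0.2,"rx":0,"ry":0,"rz":0},{"hand":0,"dx":0,"dy":0,"dz":0.17,"rx":0,"ry":0,"rz":0},{"hand":0,"dx":0,"dy":0,"dz":0,"rx":0,"ry":0,"rz":0}]'; python3 -m jog '[{"hand":0,"dx":0,"dy":0,"dz":0,"rx":0,"ry":0,"rz":0}]'; python3 - <<'E'
from h import *
f=snap('wrist','w12'); s=sense(); print(s['tool_pos'],s['orientation'])
g=f['color'].astype(int).mean(2); up=.036-s['tool_pos'][2]
print(list(zip(range(125,160),g[125:160,312:324].mean(1).round().astype(int).tolist())))
for r,u in ((157.3,-.013),(197.3,.011),(137.5,up),(145.5,up)): print(r,intool(f,s,(320,r),u))
r=int(np.argmax(g[130:150,318]<60))+130; print(r)
for rr in (r-1,r+2): print(rr,list(zip(range(275,365,1),g[rr,275:365].astype(int).tolist())))
E
```

```text
time_s: 29.88
tool_pos: [0.6236, 0.2587, 0.1191]
orientation: [3.138, 0.008, -0.048]
wrist_force: [0.5, 0.5, -2.6]
gripper_width: 0.392
grasp_force: 24.9
time_s: 30.0
tool_pos: [0.627, 0.2599, 0.1243]
orientation: [3.141, 0.0, -0.048]
wrist_force: [0.2, 0.5, -0.9]
gripper_width: 0.388
grasp_force: 24.9
[0.62748618 0.2600836  0.1251786 ] [-3.14109920e+00 -1.00039689e-03 -4.79259296e-02]
[(125, 162), (126, 162), (127, 162), (128, 163), (129, 162), (130, 163), (131, 163), (132, 162), (133, 163), (134, 162), (135, 162), (136, 162), (137, 162), (138, 163), (139, 144), (140, 144), (141, 111), (142, 29), (143, 21), (144, 22), (145, 21), (146, 44), (147, 71), (148, 72), (149, 72), (150, 73), (151, 72), (152, 72), (153, 72), (154, 73), (155, 71), (156, 81), (157, 87), (158, 36), (159, 20)]
157.3 [45.   0.8 13. ]
197.3 [ 31.    0.7 -11. ]
137.5 [49.7  1.1 89.2]
145.5 [44.2  1.1 89.2]
142
141 [(275, 91), (276, 98), (277, 132), (278, 160), (279, 163), (280, 160), (281, 161), (282, 161), (283, 162), (284, 162), (285, 162), (286, 161), (287, 144), (288, 143), (289, 143), (290, 140), (291, 138), (2
[... 1201 characters left out ...]
03, 20), (304, 20), (305, 22), (306, 21), (307, 20), (308, 19), (309, 24), (310, 19), (311, 21), (312, 20), (313, 22), (314, 22), (315, 21), (316, 22), (317, 21), (318, 21), (319, 25), (320, 22), (321, 20), (322, 18), (323, 23), (324, 17), (325, 23), (326, 17), (327, 24), (328, 20), (329, 23), (330, 21), (331, 21), (332, 20), (333, 19), (334, 21), (335, 22), (336, 23), (337, 23), (338, 20), (339, 18), (340, 22), (341, 20), (342, 26), (343, 63), (344, 128), (345, 117), (346, 120), (347, 145), (348, 143), (349, 147), (350, 162), (351, 162), (352, 162), (353, 163), (354, 161), (355, 162), (356, 162), (357, 161), (358, 163), (359, 163), (360, 163), (361, 162), (362, 161), (363, 162), (364, 161)]
```

```bash
python3 -m jog '[{"hand":0,"dx":-0.002,"dy":-0.002,"dz":0,"rx":0,"ry":0,"rz":0},{"hand":0,"dx":0,"dy":0,"dz":0.05,"rx":0,"ry":0,"rz":0},{"hand":0,"dx":0,"dy":0,"dz":0.05,"rx":0,"ry":0,"rz":0},{"hand":0,"dx":0,"dy":0,"dz":0.03,"rx":0,"ry":0,"rz":0},{"hand":0,"dx":0,"dy":0,"dz":0.03,"rx":0,"ry":0,"rz":0},{"hand":0,"dx":0,"dy":0,"dz":0,"rx":0,"ry":0,"rz":0}]'; python3 -m jog '[{"hand":0,"dx":0,"dy":0,"dz":0.025,"rx":0,"ry":0,"rz":0},{"hand":0,"dx":0,"dy":0,"dz":0.025,"rx":0,"ry":0,"rz":0},{"hand":0,"dx":0,"dy":0,"dz":0.025,"rx":0,"ry":0,"rz":0},{"hand":0,"dx":0,"dy":0,"dz":0.005,"rx":0,"ry":0,"rz":0},{"hand":0,"dx":0,"dy":0,"dz":0,"rx":0,"ry":0,"rz":0}]'
```

```text
time_s: 30.8
tool_pos: [0.6261, 0.2602, 0.0917]
orientation: [3.141, 0.001, -0.048]
wrist_force: [-0.1, -0.9, -1.7]
gripper_width: 0.391
grasp_force: 24.9
time_s: 31.42
tool_pos: [0.6266, 0.2602, 0.0769]
orientation: [3.141, -0.0, -0.048]
wrist_force: [-2.3, -2.7, 4.9]
gripper_width: 0.395
grasp_force: 25.0
```

```bash
python3 -m jog '[{"hand":0.55,"dx":0,"dy":0,"dz":0,"rx":0,"ry":0,"rz":0},{"hand":0.55,"dx":0,"dy":0,"dz":0,"rx":0,"ry":0,"rz":0},{"hand":0.55,"dx":0,"dy":0,"dz":0,"rx":0,"ry":0,"rz":0},{"hand":0.55,"dx":0,"dy":0,"dz":-0.15,"rx":0,"ry":0,"rz":0},{"hand":0.55,"dx":0,"dy":0,"dz":-0.25,"rx":0,"ry":0,"rz":0},{"hand":0,"dx":0,"dy":0,"dz":-0.25,"rx":0,"ry":0,"rz":0},{"hand":0,"dx":0.086,"dy":0.2654,"dz":0,"rx":0,"ry":0,"rz":0},{"hand":0,"dx":0.086,"dy":0.2654,"dz":0,"rx":0,"ry":0,"rz":0},{"hand":0,"dx":0.086,"dy":0.2654,"dz":0,"rx":0,"ry":0,"rz":0},{"hand":0,"dx":0.086,"dy":0.2654,"dz":0,"rx":0,"ry":0,"rz":0},{"hand":0,"dx":0.086,"dy":0.2654,"dz":0,"rx":0,"ry":0,"rz":0},{"hand":0,"dx":0,"dy":0,"dz":0,"rx":0,"ry":0,"rz":0},{"hand":0,"dx":0,"dy":0,"dz":0,"rx":0,"ry":0,"rz":0}]'; python3 - <<'E'
from h import *
snap('scene','s3'); f=snap('wrist','w13'); s=sense(); print(s['tool_pos'])
g=load('s3'); cv2.imwrite('pics/v13.png',np.vstack([cv2.resize(g['color'][140:290,260:420],(533,500))[:, :],np.zeros((1,533,3),np.uint8)]))
E
```

```text
time_s: 33.05
tool_pos: [0.6995, -0.0086, 0.2061]
orientation: [-3.141, 0.001, -0.048]
wrist_force: [-0.7, 0.1, 0.4]
gripper_width: 0.001
grasp_force: 0.0
[ 0.69943931 -0.00748693  0.20631492]
```

View pics/v13.png

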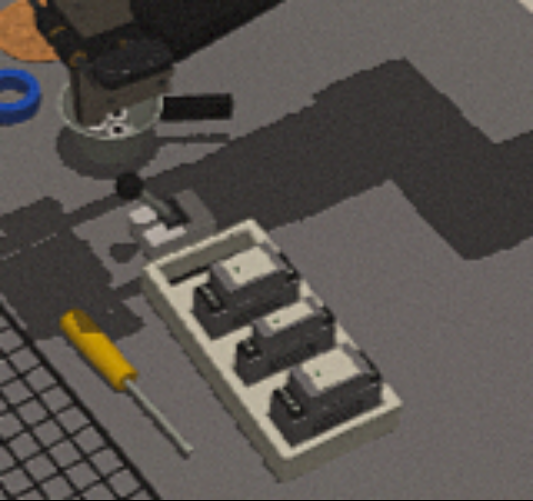

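The three modules are seated upright in the wide, narrow and wide slots, and the lever is open with its ball at crop (128,185). Next I lock the lever.

```bash
python3 -m jog '[{"hand":0,"dx":0,"dy":0,"dz":0.25,"rx":0,"ry":0,"rz":0},{"hand":0,"dx":0,"dy":0,"dz":0.22,"rx":0,"ry":0,"rz":0},{"hand":0,"dx":0,"dy":0,"dz":0.1,"rx":0,"ry":0,"rz":0},{"hand":0,"dx":0,"dy":0,"dz":0,"rx":0,"ry":0,"rz":0},{"hand":0,"dx":-0.06,"dy":0,"dz":0,"rx":0,"ry":0,"rz":0},{"hand":0,"dx":-0.06,"dy":0,"dz":0,"rx":0,"ry":0,"rz":0},{"hand":0,"dx":-0.06,"dy":0,"dz":0,"rx":0,"ry":0,"rz":0},{"hand":0,"dx":-0.06,"dy":0,"dz":0,"rx":0,"ry":0,"rz":0},{"hand":0,"dx":-0.06,"dy":0,"dz":0,"rx":0,"ry":0,"rz":0},{"hand":0,"dx":-0.06,"dy":0,"dz":0,"rx":0,"ry":0,"rz":0},{"hand":0,"dx":-0.06,"dy":0,"dz":0,"rx":0,"ry":0,"rz":0},{"hand":0,"dx":-0.06,"dy":0,"dz":0,"rx":0,"ry":0,"rz":0},{"hand":0,"dx":-0.03,"dy":0,"dz":0,"rx":0,"ry":0,"rz":0},{"hand":0,"dx":0,"dy":0,"dz":0,"rx":0,"ry":0,"rz":0}]';python3 -m jog '[{"hand":0,"dx":-0.012,"dy":0,"dz":0,"rx":0,"ry":0,"rz":0},{"hand":0,"dx":0,"dy":0,"dz":0,"rx":0,"ry":0,"rz":0}]';python3 -m jog '[{"hand":0,"dx":-0.01,"dy":0,"dz":0,"rx":0,"ry":0,"rz":0},{"hand":0,"dx":0,"dy":0,"dz":0,"rx":0,"ry":0,"rz":0}]'
```

```text
time_s: 34.9
tool_pos: [0.5974, -0.0039, 0.0924]
orientation: [3.142, 0.001, -0.048]
wrist_force: [-0.1, 0.0, -0.5]
gripper_width: 0.005
grasp_force: 0.0
time_s: 35.15
tool_pos: [0.5958, -0.0038, 0.0925]
orientation: [-3.142, -0.001, -0.048]
wrist_force: [0.6, -1.0, 0.5]
gripper_width: 0.002
grasp_force: 0.4
time_s: 35.4
tool_pos: [0.5947, -0.0038, 0.0928]
orientation: [-3.142, -0.003, -0.048]
wrist_force: [5.3, 0.3, -0.4]
gripper_width: 0.006
grasp_force: 2.1
```

```bash
python3 -m jog '[{"hand":0,"dx":-0.008,"dy":0,"dz":0,"rx":0,"ry":0,"rz":0},{"hand":0,"dx":0.06,"dy":0,"dz":0,"rx":0,"ry":0,"rz":0},{"hand":0,"dx":0,"dy":0,"dz":-0.28,"rx":0,"ry":0,"rz":0},{"hand":0,"dx":0,"dy":0,"dz":-0.28,"rx":0,"ry":0,"rz":0},{"hand":0.6,"dx":-0.16,"dy":0.25,"dz":-0.1,"rx":0,"ry":0,"rz":0},{"hand":0.6,"dx":-0.16,"dy":0.25,"dz":-0.1,"rx":0,"ry":0,"rz":0},{"hand":0.6,"dx":-0.16,"dy":0.25,"dz":-0.1,"rx":0,"ry":0,"rz":0},{"hand":0.6,"dx":-0.16,"dy":0.25,"dz":-0.1,"rx":0,"ry":0,"rz":0},{"hand":0.6,"dx":0,"dy":0,"dz":-0.2,"rx":0,"ry":0,"rz":-0.0153},{"hand":0.6,"dx":0,"dy":0,"dz":-0.2,"rx":0,"ry":0,"rz":0},{"hand":0.6,"dx":0,"dy":0,"dz":0,"rx":0,"ry":0,"rz":0},{"hand":0.6,"dx":0,"dy":0,"dz":0,"rx":0,"ry":0,"rz":0}]'; python3 - <<'E'
from h import *
f=snap('wrist','w14'); g=snap('scene','s4'); s=sense(); print(s['tool_pos'],s['orientation'],s['time_s'])
cv2.imwrite('pics/v14.png',np.vstack([f['color'],cv2.copyMakeBorder(g['color'][100:300,200:480],0,0,0,360,cv2.BORDER_CONSTANT)]))
E
```

```text
time_s: 36.9
tool_pos: [0.4662, -0.1972, 0.3633]
orientation: [-3.141, 0.002, 0.0]
wrist_force: [-1.4, 0.4, -0.0]
gripper_width: 0.599
grasp_force: 0.0
[ 0.46610894 -0.19703856  0.36269223] [-3.14041301e+00  2.73825732e-03  6.01036003e-04] 37.0
```

View pics/v14.png

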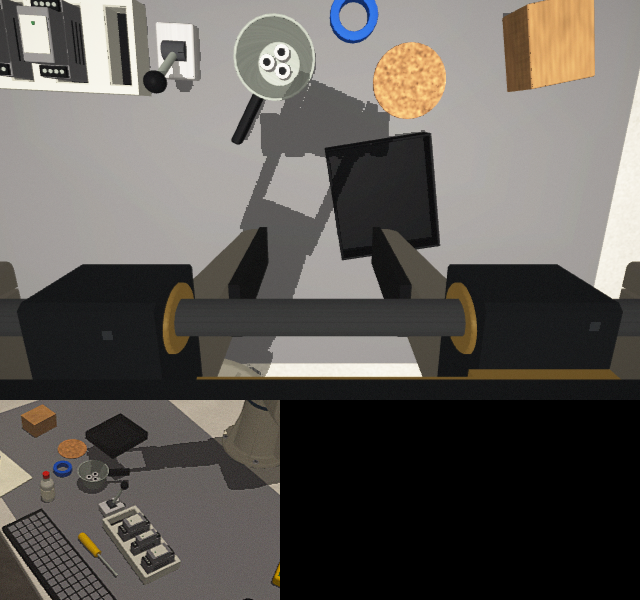

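The wrist view shows the lever locked, ball at (155,82). The cup rim is centred at (274,57), the handle runs from (262,97) to (236,142), the coaster is at (410,80), and the tray corners are (325,148), (430,132), (439,245) and (343,259).

```bash
python3 - <<'E'
from h import *
f=load('w14'); g=load('s4')
print("ball",onz(f,(155,82),.088))
hsv=cv2.cvtColor(f['color'],cv2.COLOR_BGR2HSV)
m=((hsv[...,0]<25)&(hsv[...,1]>80)&(hsv[...,2]>120)).astype(np.uint8); m[:,:370]=0;m[:,460:]=0;m[130:]=0
e=cv2.fitEllipse(max(cv2.findContours(m,0,1)[0],key=cv2.contourArea)); print("coaster",e[0],e[1],onz(f,e[0],.004))
# cup rim: edge points
print("rim",[onz(f,p,.056).round(4).tolist() for p in [(234,57),(315.5,57),(274,14),(274,100)]])
cup=onz(f,(274.5,57),.056)
# handle: dark pixels between cup and (230,145)
v=hsv[...,2]; m=(v<45).astype(np.uint8); m[:95]=0;m[146:]=0;m[:,:228]=0;m[:,268:]=0
c=max(cv2.findContours(m,0,1)[0],key=cv2.contourArea); b=cv2.boxPoints(cv2.minAreaRect(c)); print(b.round(1).tolist())
w=np.array([onz(f,p,.056)[:2] for p in b]); print("handle box",w.round(4).tolist())
print("tray",[onz(f,p,.032).round(3)[:2].tolist() for p in [(325,148),(430,132),(439,245),(343,259)]])
# two-view height of cup rim / handle end: s4 picks
for n,p,q in [("handle end",(236,140),(329,173)),]: print(n,tri([(f,p),(g,q)]))
E
```

```text
ball [ 0.56955175 -0.00257917  0.088     ]
coaster (408.96649169921875, 80.12165832519531) (71.00248718261719, 76.89240264892578) [ 0.57977042 -0.32433452  0.004     ]
rim [[0.6022, -0.0904, 0.056], [0.6023, -0.1925, 0.056], [0.6512, -0.142, 0.056], [0.5504, -0.1389, 0.056]]
[[230.6999969482422, 140.5], [252.39999389648438, 94.19999694824219], [262.79998779296875, 99.0999984741211], [241.10000610351562, 145.39999389648438]]
handle box [[0.4988, -0.0799], [0.5576, -0.1113], [0.5515, -0.1245], [0.4924, -0.0933]]
tray [[0.487, -0.205], [0.509, -0.351], [0.342, -0.377], [0.319, -0.233]]
handle end [ 0.49778135 -0.08230894  0.03759551]
```

```bash
python3 - <<'E'
from h import *
f=load('w14'); g=load('s4')
for p,z in [((507,91),.0),((577,80),.06),((507,15),.06),((595,75),.0)]: print("box",onz(f,p,z).round(3))
print("tape",onz(f,(354,15),.01).round(3)); 
gx=(247,172); print("flux base?",onz(g,(248,199),0).round(3))
s=sense(); print(s['joint_positions'].round(3)); togo((.5142,-.0959,.15),-.478)
E
```

```text
box [ 0.565 -0.467  0.   ]
box [ 0.575 -0.522  0.06 ]
box [ 0.649 -0.424  0.06 ]
box [ 0.587 -0.59   0.   ]
tape [ 0.662 -0.244  0.01 ]
flux base? [ 0.764 -0.15   0.   ]
[-0.403  0.061  1.711  0.     1.373  1.167]
d [ 0.244 -0.504  1.063] rz 0.1523
```

```bash
python3 -m jog '[{"hand":0.6,"dx":0.122,"dy":-0.252,"dz":0.1,"rx":0,"ry":0,"rz":0},{"hand":0.6,"dx":0.122,"dy":-0.252,"dz":0.1,"rx":0,"ry":0,"rz":0},{"hand":0.6,"dx":0,"dy":0,"dz":0.2,"rx":0,"ry":0,"rz":0.0508},{"hand":0.6,"dx":0,"dy":0,"dz":0.2,"rx":0,"ry":0,"rz":0.0508},{"hand":0.6,"dx":0,"dy":0,"dz":0.2,"rx":0,"ry":0,"rz":0.0507},{"hand":0.6,"dx":0,"dy":0,"dz":0.2,"rx":0,"ry":0,"rz":0},{"hand":0.6,"dx":0,"dy":0,"dz":0,"rx":0,"ry":0,"rz":0},{"hand":0.6,"dx":0,"dy":0,"dz":0,"rx":0,"ry":0,"rz":0}]'; python3 - <<'E'
from h import *
f=snap('wrist','w15'); s=sense(); print(s['tool_pos'])
g=f['color'].max(2); m=(g<45).astype(np.uint8); 
n,l,st,c=cv2.connectedComponentsWithStats(m); 
for k in range(1,n):
    if st[k][4]>300: print(st[k],c[k].round(1))
cv2.imwrite('pics/v15.png',f['color'])
togo((.5142,-.0959,.045),-.478)
E
```

```text
time_s: 38.0
tool_pos: [0.5159, -0.0967, 0.1649]
orientation: [-3.142, -0.0, -0.478]
wrist_force: [-0.0, -0.2, -0.1]
gripper_width: 0.6
grasp_force: 0.0
[ 0.51639686 -0.09678814  0.16550417]
[  437    58   203   319 45361] [550.4 223.9]
[ 69 127  63  94 868] [ 99.7 172.6]
[ 308  144   16   86 1223] [315.7 185.1]
[ 140  188   41   36 1154] [160.2 205.7]
[ 228  227   40   72 1675] [250.3 268.5]
[ 372  227   40   72 1696] [388.3 268.5]
[  0 244  44  27 400] [ 24.8 256.3]
[    0   265   640   135 29443] [199.5 353.2]
d [-0.013  0.001  0.603] rz 0.0
```

View pics/v15.png

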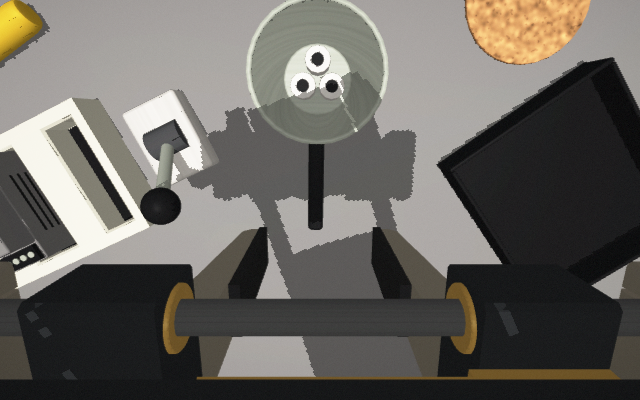

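The cup handle is aligned with the tool and lies midway between the fingers, at columns 308–324 and ending at row 229. The three spacers are in the cup.

```bash
python3 - <<'E'
from h import *
f=load('w15'); s=sense(); z=s['tool_pos'][2]
print(intool(f,s,(316,226),.056-z),intool(f,s,(316,150),.056-z),intool(f,s,(317.5,69),.056-z))
g=load('w15')
E
```

```text
[-21.1  -1.6 109.5] [ 39.3  -1.5 109.6] [ 97.2  -0.3 109.6]
```

```bash
python3 -m jog '[{"hand":0.6,"dx":0,"dy":-0.005,"dz":0.25,"rx":0,"ry":0,"rz":0},{"hand":0.6,"dx":0,"dy":0,"dz":0.2,"rx":0,"ry":0,"rz":0},{"hand":0.6,"dx":0,"dy":0,"dz":0.15,"rx":0,"ry":0,"rz":0},{"hand":0,"dx":0,"dy":0,"dz":0,"rx":0,"ry":0,"rz":0},{"hand":0,"dx":0,"dy":0,"dz":0,"rx":0,"ry":0,"rz":0},{"hand":0,"dx":0,"dy":0,"dz":0,"rx":0,"ry":0,"rz":0},{"hand":0,"dx":0,"dy":0,"dz":0,"rx":0,"ry":0,"rz":0},{"hand":0,"dx":0,"dy":0,"dz":0,"rx":0,"ry":0,"rz":0},{"hand":0,"dx":0,"dy":0,"dz":0,"rx":0,"ry":0,"rz":0},{"hand":0,"dx":0,"dy":0,"dz":0,"rx":0,"ry":0,"rz":0}]' 60; python3 -c "
from h import *
snap('wrist','w16')"; python3 -m jog '[{"hand":0,"dx":0,"dy":0,"dz":-0.05,"rx":0,"ry":0,"rz":0},{"hand":0,"dx":0,"dy":0,"dz":-0.1,"rx":0,"ry":0,"rz":0},{"hand":0,"dx":0,"dy":0,"dz":-0.2,"rx":0,"ry":0,"rz":0},{"hand":0,"dx":0,"dy":0,"dz":-0.25,"rx":0,"ry":0,"rz":0},{"hand":0,"dx":0,"dy":0,"dz":-0.25,"rx":0,"ry":0,"rz":0},{"hand":0,"dx":0,"dy":0,"dz":-0.08,"rx":0,"ry":0,"rz":0},{"hand":0,"dx":0,"dy":0,"dz":0,"rx":0,"ry":0,"rz":0}]'; python3 - <<'E'
from h import *
f=snap('wrist','w17'); s=sense(); print(s['tool_pos'],s['orientation'],s['moment'])
a=load('w16')['color']; 
d=cv2.absdiff(a,f['color']).max(2)[0:230,240:400]; print("diff",(d>40).sum())
def rim(i):
    h=i['color'].astype(int); r=h[:,318:320].mean((1,2)); return r[60:240:4].round().astype(int).tolist()
print(rim(load('w16'))); print(rim(f))
togo((.387,-.2785,.23),-.45)
E
```

```text
time_s: 39.3
tool_pos: [0.5164, -0.0958, 0.0448]
orientation: [-3.141, -0.001, -0.478]
wrist_force: [-1.7, 1.8, 6.2]
gripper_width: 0.129
grasp_force: 60.0
time_s: 40.22
tool_pos: [0.5159, -0.0958, 0.2304]
orientation: [-3.141, -0.001, -0.478]
wrist_force: [0.0, 0.0, -4.1]
gripper_width: 0.125
grasp_force: 60.0
[ 0.5151533  -0.09564481  0.22904065] [ 3.14112558e+00  1.54196662e-03 -4.78206983e-01] [0.17415895 0.35807852 0.00404889]
diff 7222
[236, 236, 234, 236, 239, 242, 240, 240, 146, 147, 148, 147, 149, 136, 116, 124, 122, 122, 125, 122, 122, 122, 122, 119, 122, 131, 144, 28, 23, 24, 24, 24, 25, 23, 22, 24, 22, 22, 22, 22, 23, 22, 24, 22, 20]
[213, 214, 178, 183, 216, 222, 220, 220, 128, 122, 125, 122, 122, 116, 97, 102, 101, 102, 103, 99, 101, 100, 100, 100, 100, 109, 118, 18, 17, 19, 20, 18, 18, 17, 19, 19, 19, 21, 20, 19, 18, 16, 15, 16, 16]
d [-0.148  1.107 -0.004] rz -0.009
```

```bash
python3 -m jog '[{"hand":0,"dx":-0.03,"dy":0.2214,"dz":0,"rx":0,"ry":0,"rz":0},{"hand":0,"dx":-0.03,"dy":0.2214,"dz":0,"rx":0,"ry":0,"rz":0},{"hand":0,"dx":-0.03,"dy":0.2214,"dz":0,"rx":0,"ry":0,"rz":0},{"hand":0,"dx":-0.03,"dy":0.2214,"dz":0,"rx":0,"ry":0,"rz":0},{"hand":0,"dx":-0.03,"dy":0.2214,"dz":0,"rx":0,"ry":0,"rz":-0.009},{"hand":0,"dx":0,"dy":0,"dz":0,"rx":0,"ry":0,"rz":0},{"hand":0,"dx":0,"dy":0,"dz":0,"rx":0,"ry":-0.04,"rz":0},{"hand":0,"dx":0,"dy":0,"dz":0,"rx":0,"ry":-0.05,"rz":0},{"hand":0,"dx":0,"dy":0,"dz":0,"rx":0,"ry":-0.05,"rz":0},{"hand":0,"dx":0,"dy":0,"dz":0,"rx":0,"ry":-0.05,"rz":0},{"hand":0,"dx":0,"dy":0,"dz":0,"rx":0,"ry":-0.05,"rz":0},{"hand":0,"dx":0,"dy":0,"dz":0,"rx":0,"ry":-0.04,"rz":0},{"hand":0,"dx":0,"dy":0,"dz":0,"rx":0,"ry":0,"rz":0}]'; python3 -c "
from h import *
s=sense(); print(s['joint_positions'].round(3), s['tool_pos'])
print(R.from_euler('xyz',s['orientation']).as_matrix().round(3))"
```

```text
time_s: 41.9
tool_pos: [0.3877, -0.2777, 0.2263]
orientation: [-3.141, 0.885, -0.448]
wrist_force: [-0.0, 0.2, -2.4]
gripper_width: 0.128
grasp_force: 60.0
[-0.562  0.651  1.456 -0.093  1.915  1.467] [ 0.38772225 -0.27765481  0.22634109]
[[ 0.571 -0.434 -0.697]
 [-0.275 -0.901  0.336]
 [-0.774 -0.    -0.634]]
```

```bash
python3 -m jog '[{"hand":0,"dx":0,"dy":0,"dz":0,"rx":0,"ry":-0.045,"rz":0},{"hand":0,"dx":0,"dy":0,"dz":0,"rx":0,"ry":-0.045,"rz":0},{"hand":0,"dx":0,"dy":0,"dz":0,"rx":0,"ry":-0.045,"rz":0},{"hand":0,"dx":0,"dy":0,"dz":0,"rx":0,"ry":-0.045,"rz":0},{"hand":0,"dx":0,"dy":0,"dz":0,"rx":0,"ry":0,"rz":0}]'; python3 -c "
from h import *
s=sense(); print(s['joint_positions'].round(3), s['tool_pos'])
print(R.from_euler('xyz',s['orientation']).as_matrix().round(3))"
```

```text
time_s: 42.52
tool_pos: [0.3868, -0.2778, 0.2276]
orientation: [-3.138, 1.446, -0.446]
wrist_force: [-0.0, -0.4, -2.8]
gripper_width: 0.124
grasp_force: 60.0
[-0.552  0.951  1.291 -0.143  2.339  1.458] [ 0.38678728 -0.27782383  0.22764472]
[[ 0.112 -0.434 -0.894]
 [-0.054 -0.901  0.431]
 [-0.992 -0.    -0.125]]
```

```bash
python3 -m jog '[{"hand":0,"dx":0.075,"dy":0,"dz":0,"rx":0,"ry":0,"rz":0},{"hand":0,"dx":0,"dy":0,"dz":0,"rx":0,"ry":-0.03,"rz":0},{"hand":0,"dx":0,"dy":0,"dz":0,"rx":0,"ry":-0.03,"rz":0},{"hand":0,"dx":0,"dy":0,"dz":0,"rx":0,"ry":-0.03,"rz":0},{"hand":0,"dx":0,"dy":0,"dz":0,"rx":0,"ry":-0.03,"rz":0},{"hand":0,"dx":0,"dy":0,"dz":0,"rx":0,"ry":-0.015,"rz":0},{"hand":0,"dx":0,"dy":0,"dz":0,"rx":0,"ry":0,"rz":0},{"hand":0,"dx":0,"dy":0,"dz":0,"rx":0,"ry":0,"rz":0},{"hand":0,"dx":0,"dy":0,"dz":0,"rx":0,"ry":0,"rz":0}]'; python3 -c "
from h import *
s=sense(); print(s['joint_positions'].round(3), s['tool_pos'])
print(R.from_euler('xyz',s['orientation']).as_matrix().round(3))
f=snap('wrist','w18'); snap('side','d2'); g=snap('scene','s5')
a=load('s4')
d=cv2.absdiff(a['color'],g['color']).max(2)
"
```

```text
time_s: 43.65
tool_pos: [0.3894, -0.2795, 0.216]
orientation: [0.001, 1.275, 2.692]
wrist_force: [-0.3, -0.3, -3.0]
gripper_width: 0.125
grasp_force: 60.0
[-0.554  1.153  1.262 -0.19   2.587  1.439] [ 0.38939607 -0.27949004  0.21595118]
[[-0.262 -0.435 -0.861]
 [ 0.127 -0.901  0.416]
 [-0.957  0.     0.291]]
```

```bash
python3 - <<'E'
from h import *
for n in('w16','w17','w18'):
    h=load(n)['color'].min(2)[0:150,240:400]; print(n,[(h>t).sum() for t in(150,190,220)],[h[y:y+30].mean().round() for y in range(0,150,30)])
for cam,n in(("scene","s5"),("side","d2")):
    f=load(n); P4=[proj(f,(*c,.01)) for c in [(.482,-.212),(.502,-.347),(.347,-.371),(.325,-.237)]]
    m=np.zeros((400,640),np.uint8); cv2.fillPoly(m,[np.array(P4,int)],1)
    v=f['color'].min(2)*m; b=(v>70).astype(np.uint8); k,l,st,c=cv2.connectedComponentsWithStats(b)
    print(cam,np.array(P4).round().tolist(),[(st[i].tolist(),c[i].round().tolist(),onz(f,c[i],.015).round(3).tolist()) for i in range(1,k) if st[i][4]>5])
E
```

```text
w16 [np.int64(7164), np.int64(6640), np.int64(6081)] [np.float64(169.0), np.float64(189.0), np.float64(166.0), np.float64(133.0), np.float64(116.0)]
w17 [np.int64(6805), np.int64(6062), np.int64(3038)] [np.float64(146.0), np.float64(171.0), np.float64(147.0), np.float64(110.0), np.float64(96.0)]
w18 [np.int64(9315), np.int64(48), np.int64(0)] [np.float64(133.0), np.float64(143.0), np.float64(144.0), np.float64(138.0), np.float64(132.0)]
scene [[312.0, 155.0], [287.0, 136.0], [320.0, 119.0], [345.0, 136.0]] [([319, 126, 8, 13, 53], [323.0, 132.0], [0.384, -0.294, 0.015]), ([314, 137, 7, 5, 31], [317.0, 139.0], [0.421, -0.272, 0.015])]
side [[359.0, 186.0], [354.0, 168.0], [395.0, 166.0], [403.0, 184.0]] [([382, 170, 7, 11, 59], [385.0, 175.0], [0.387, -0.288, 0.015]), ([372, 175, 7, 6, 35], [375.0, 177.0], [0.425, -0.269, 0.015])]
```

```bash
python3 -m jog '[{"hand":0,"dx":-0.1,"dy":0,"dz":0,"rx":0,"ry":0,"rz":0},{"hand":0,"dx":-0.1,"dy":0,"dz":0,"rx":0,"ry":0.045,"rz":0},{"hand":0,"dx":0,"dy":0,"dz":0,"rx":0,"ry":0.05,"rz":0},{"hand":0,"dx":0,"dy":0,"dz":0,"rx":0,"ry":0.05,"rz":0},{"hand":0,"dx":0,"dy":0,"dz":0,"rx":0,"ry":0.05,"rz":0},{"hand":0,"dx":0,"dy":0,"dz":0,"rx":0,"ry":0.05,"rz":0},{"hand":0,"dx":0,"dy":0,"dz":0,"rx":0,"ry":0.05,"rz":0},{"hand":0,"dx":0,"dy":0,"dz":0,"rx":0,"ry":0.05,"rz":0},{"hand":0,"dx":0,"dy":0,"dz":0,"rx":0,"ry":0.05,"rz":0},{"hand":0,"dx":0,"dy":0,"dz":0,"rx":0,"ry":0.05,"rz":0},{"hand":0,"dx":0,"dy":0,"dz":0,"rx":0,"ry":0.05,"rz":0},{"hand":0,"dx":0,"dy":0,"dz":0,"rx":0,"ry":0.05,"rz":0},{"hand":0,"dx":0,"dy":0,"dz":0,"rx":0,"ry":0.05,"rz":0},{"hand":0,"dx":0,"dy":0,"dz":0,"rx":0,"ry":0,"rz":0},{"hand":0,"dx":0,"dy":0,"dz":0,"rx":0,"ry":0,"rz":0}]'; python3 - <<'E'
from h import *
f=snap('wrist','w19'); g=snap('scene','s6'); d=snap('side','d3'); s=sense(); print(s['tool_pos'],s['orientation'])
for n in('w16','w17','w19'):
    i=load(n)['color']; h=i.min(2); print(n,"spacer region",h[40:110:10,285:345:5].tolist())
togo((.387,-.2785,.25),-.45)
for f,n in((g,'s'),(d,'d')):
    P4=[proj(f,(*c,.01)) for c in [(.482,-.212),(.502,-.347),(.347,-.371),(.325,-.237)]]
    m=np.zeros((400,640),np.uint8); cv2.fillPoly(m,[np.array(P4,int)],1)
    b=((f['color'].min(2)*m)>60).astype(np.uint8); k,l,st,c=cv2.connectedComponentsWithStats(b)
    print(n,[(st[i].tolist(),onz(f,c[i],.015).round(3).tolist()) for i in range(1,k) if st[i][4]>5])
E
```

```text
time_s: 45.68
tool_pos: [0.3997, -0.2845, 0.2544]
orientation: [3.141, 0.002, -0.45]
wrist_force: [1.0, -0.6, -1.9]
gripper_width: 0.125
grasp_force: 60.0
[ 0.40037778 -0.28476745  0.25331895] [-3.14144019e+00  2.27380888e-03 -4.49507282e-01]
w16 spacer region [[230, 227, 203, 230, 120, 129, 142, 215, 121, 131, 146, 230], [253, 253, 252, 252, 253, 249, 235, 234, 231, 253, 253, 253], [52, 50, 50, 51, 253, 252, 218, 232, 253, 253, 48, 50], [108, 47, 52, 50, 252, 253, 121, 230, 253, 253, 107, 53], [253, 253, 253, 252, 253, 125, 236, 237, 125, 250, 253, 253], [235, 236, 211, 235, 236, 236, 236, 140, 148, 140, 137, 126], [215, 234, 143, 142, 141, 143, 141, 143, 143, 143, 144, 142]]
w17 spacer region [[204, 204, 201, 204, 103, 118, 237, 242, 236, 135, 109, 201], [243, 243, 246, 243, 243, 230, 106, 105, 105, 207, 245, 245], [242, 40, 40, 42, 179, 243, 234, 204, 141, 246, 242, 41], [237, 41, 41, 42, 80, 242, 243, 191, 229, 247, 237, 42], [243, 244, 244, 243, 243, 245, 110, 213, 130, 241, 245, 246], [210, 132, 112, 110, 109, 208, 203, 211, 121, 117, 99, 101], [186, 123, 121, 119, 119, 122, 119, 120, 122, 121, 119, 121]]
w19 spacer region [[226, 224, 223, 225, 224, 226, 225, 225, 223, 224, 225, 224], [229, 230, 230, 230, 230, 229, 230, 229, 230, 230, 230, 229], [226, 225, 226, 226, 227, 228, 227, 226, 227, 226, 226, 226], [223, 223, 223, 222, 225, 225, 225, 226, 225, 226, 226, 225], [232, 231, 231, 232, 232, 233, 232, 233, 232, 232, 232, 232], [230, 230, 231, 231, 230, 231, 231, 232, 231, 233, 231, 231], [124, 136, 140, 138, 138, 138, 137, 236, 235, 145, 235, 235]]
d [-0.074  0.001  0.017] rz 0.0002
s [([320, 127, 7, 12, 57], [0.384, -0.291, 0.015]), ([314, 137, 7, 5, 34], [0.422, -0.272, 0.015])]
d [([382, 170, 7, 11, 63], [0.388, -0.288, 0.015]), ([371, 175, 8, 6, 38], [0.426, -0.268, 0.015])]
```

```bash
python3 -m jog '[{"hand":0,"dx":0,"dy":0,"dz":0,"rx":0,"ry":0,"rz":0.0541},{"hand":0,"dx":0,"dy":0,"dz":0,"rx":0,"ry":0,"rz":0.0541},{"hand":0,"dx":0,"dy":0,"dz":0,"rx":0,"ry":0,"rz":0.0541},{"hand":0,"dx":0,"dy":0,"dz":0,"rx":0,"ry":0,"rz":0.0541},{"hand":0,"dx":0,"dy":0,"dz":0,"rx":0,"ry":0,"rz":0.0542},{"hand":0,"dx":-0.0144,"dy":-0.2029,"dz":0,"rx":0,"ry":0,"rz":0},{"hand":0,"dx":-0.0144,"dy":-0.2029,"dz":0,"rx":0,"ry":0,"rz":0},{"hand":0,"dx":-0.0144,"dy":-0.2029,"dz":0,"rx":0,"ry":0,"rz":0},{"hand":0,"dx":-0.0144,"dy":-0.2029,"dz":0,"rx":0,"ry":0,"rz":0},{"hand":0,"dx":0,"dy":0,"dz":0.2,"rx":0,"ry":0,"rz":0},{"hand":0,"dx":0,"dy":0,"dz":0.2,"rx":0,"ry":0,"rz":0},{"hand":0,"dx":0,"dy":0,"dz":0,"rx":0,"ry":0,"rz":0},{"hand":0,"dx":0,"dy":0,"dz":0,"rx":0,"ry":0,"rz":0}]'; python3 - <<'E'
from h import *
f=snap('wrist','w20'); s=sense(); print(s['tool_pos'],s['orientation'],s['joint_positions'].round(2))
for n in('w17','w20'):
    i=load(n)['color']; r=i[:,317:321].mean((1,2)); j=np.abs(np.diff(r)); print(n,[(k,int(r[k]),int(r[k+1])) for k in np.where(j>18)[0] if k<235])
    row=i[75].mean(1); print([(k,int(row[k]),int(row[k+1])) for k in np.where(np.abs(np.diff(row))>25)[0] if 200<k<440])
hsv=cv2.cvtColor(f['color'],cv2.COLOR_BGR2HSV); m=(hsv[...,0]<25)&(hsv[...,1]>80)&(hsv[...,2]>90); m[:,:150]=0;m[:,500:]=0;m[200:]=0
ys,xs=np.nonzero(m); print("cork px",xs.size,xs.min() if xs.size else 0,xs.max() if xs.size else 0,ys.max() if xs.size else 0)
ps=np.array([proj(f,(.5798+.052*np.cos(t),-.3243+.052*np.sin(t),.004)) for t in np.linspace(0,6.28,9)]); print("expected coaster",ps.round().tolist())
E
```

```text
time_s: 47.45
tool_pos: [0.554, -0.2303, 0.1744]
orientation: [-3.141, -0.0, -1.3]
wrist_force: [0.4, 0.1, -2.2]
gripper_width: 0.125
grasp_force: 60.0
[ 0.55432004 -0.23048013  0.17505385] [-3.14017805e+00 -1.10509083e-03 -1.30005348e+00] [-0.4   0.37  1.74  0.    1.03  2.47]
w17 [(np.int64(5), 242, 98), (np.int64(6), 98, 41), (np.int64(28), 39, 63), (np.int64(29), 63, 186), (np.int64(31), 198, 221), (np.int64(32), 221, 245), (np.int64(41), 233, 153), (np.int64(42), 153, 109), (np.int64(50), 109, 128), (np.int64(51), 128, 202), (np.int64(89), 219, 179), (np.int64(91), 176, 128), (np.int64(166), 108, 31)]
[(np.int64(267), 137, 174), (np.int64(275), 209, 183), (np.int64(276), 183, 242), (np.int64(288), 239, 107), (np.int64(289), 107, 63), (np.int64(301), 66, 176), (np.int64(302), 176, 244), (np.int64(315), 225, 111), (np.int64(317), 124, 193), (np.int64(323), 203, 105), (np.int64(325), 123, 217), (np.int64(326), 217, 246), (np.int64(338), 242, 150), (np.int64(339), 150, 42), (np.int64(351), 52, 101), (np.int64(352), 101, 168), (np.int64(353), 168, 243), (np.int64(362), 240, 151)]
w20 [(np.int64(94), 238, 198), (np.int64(96), 197, 223), (np.int64(98), 223, 202), (np.int64(99), 202, 153), (np.int64(166), 129, 48), (np.int64(167), 48, 24)]
[(np.int64(251), 151, 115), (np.int64(253), 121, 155), (np.int64(256), 149, 113), (np.int64(276), 164, 236), (np.int64(278), 231, 138), (np.int64(282), 160, 235), (np.int64(370), 204, 168), (np.int64(371), 168, 137), (np.int64(433), 143, 169)]
cork px 0 0 0 0
expected coaster [[261.0, 63.0], [268.0, 110.0], [303.0, 137.0], [346.0, 132.0], [374.0, 96.0], [370.0, 49.0], [334.0, 19.0], [289.0, 25.0], [261.0, 63.0]]
```

```bash
python3 -m jog '[{"hand":0,"dx":0,"dy":0,"dz":0.2,"rx":0,"ry":0,"rz":0},{"hand":0,"dx":0,"dy":0,"dz":0.2,"rx":0,"ry":0,"rz":0},{"hand":0,"dx":0,"dy":0,"dz":0.15,"rx":0,"ry":0,"rz":0},{"hand":0,"dx":0,"dy":0,"dz":0.05,"rx":0,"ry":0,"rz":0},{"hand":0,"dx":0,"dy":0,"dz":0,"rx":0,"ry":0,"rz":0}]'; python3 -m jog '[{"hand":0,"dx":0,"dy":0,"dz":0.015,"rx":0,"ry":0,"rz":0},{"hand":0,"dx":0,"dy":0,"dz":0.013,"rx":0,"ry":0,"rz":0},{"hand":0,"dx":0,"dy":0,"dz":0,"rx":0,"ry":0,"rz":0}]'
```

```text
time_s: 48.12
tool_pos: [0.5538, -0.2303, 0.0545]
orientation: [-3.141, -0.001, -1.3]
wrist_force: [-0.3, -0.5, -1.1]
gripper_width: 0.129
grasp_force: 60.0
time_s: 48.5
tool_pos: [0.5539, -0.2302, 0.049]
orientation: [-3.14, -0.001, -1.3]
wrist_force: [-0.3, 1.1, 4.1]
gripper_width: 0.129
grasp_force: 60.0
```

Contact with the coaster. I'll release, rise and check.

```bash
python3 -m jog '[{"hand":0.4,"dx":0,"dy":0,"dz":0,"rx":0,"ry":0,"rz":0},{"hand":0.4,"dx":0,"dy":0,"dz":0,"rx":0,"ry":0,"rz":0},{"hand":0.4,"dx":0,"dy":0,"dz":0,"rx":0,"ry":0,"rz":0},{"hand":0.4,"dx":0,"dy":0,"dz":-0.1,"rx":0,"ry":0,"rz":0},{"hand":0.4,"dx":0,"dy":0,"dz":-0.25,"rx":0,"ry":0,"rz":0},{"hand":0.4,"dx":0,"dy":0,"dz":-0.25,"rx":0,"ry":0,"rz":0},{"hand":0.4,"dx":0,"dy":0,"dz":-0.25,"rx":0,"ry":0,"rz":0},{"hand":0.4,"dx":-0.2,"dy":0,"dz":-0.2,"rx":0,"ry":0,"rz":0},{"hand":0.4,"dx":-0.2,"dy":0,"dz":-0.2,"rx":0,"ry":0,"rz":0},{"hand":0.4,"dx":-0.2,"dy":0,"dz":0,"rx":0,"ry":0,"rz":0},{"hand":0.4,"dx":0,"dy":0,"dz":0,"rx":0,"ry":0,"rz":0},{"hand":0.4,"dx":0,"dy":0,"dz":0,"rx":0,"ry":0,"rz":0}]'; python3 - <<'E'
from h import *
f=snap('wrist','w21'); s=sense(); print(s['tool_pos'],s['time_s'])
hsv=cv2.cvtColor(f['color'],cv2.COLOR_BGR2HSV); m=((hsv[...,0]<25)&(hsv[...,1]>80)&(hsv[...,2]>90)).astype(np.uint8); m[250:]=0
k,l,st,c=cv2.connectedComponentsWithStats(m); print("cork",[(st[i].tolist(),onz(f,c[i],.004).round(3).tolist()) for i in range(1,k) if st[i][4]>20])
print("expected cup rim box",np.array([proj(f,(.5798+a,-.3243+b,.06)) for a,b in((.052,0),(-.052,0),(0,.052),(0,-.052))]).round().tolist())
gray=cv2.cvtColor(f['color'],cv2.COLOR_BGR2GRAY); r0=np.linalg.norm(proj(f,(.5798+.052,-.3243,.06))-proj(f,(.5798,-.3243,.06)))
C=cv2.HoughCircles(gray,cv2.HOUGH_GRADIENT,1.2,60,param1=120,param2=25,minRadius=int(r0*.85),maxRadius=int(r0*1.15)); print(r0,None if C is None else [(q.round(1).tolist(),onz(f,q[:2],.06).round(3).tolist()) for q in C[0][:4]])
print("ball row", onz(f,(0,0),.088).round(2))
E
```

```text
time_s: 50.0
tool_pos: [0.5211, -0.1147, 0.2987]
orientation: [-3.141, -0.001, -1.299]
wrist_force: [-0.3, -0.9, -0.4]
gripper_width: 0.396
grasp_force: 0.0
[ 0.5211068  -0.11496154  0.29830468] 50.05
cork [([278, 0, 36, 31, 377], [0.594, -0.282, 0.004]), ([325, 0, 36, 31, 379], [0.544, -0.296, 0.004]), ([75, 64, 33, 25, 625], [0.822, -0.15, 0.004]), ([110, 233, 23, 17, 181], [0.754, 0.053, 0.004])]
expected cup rim box [[267.0, -55.0], [367.0, -23.0], [304.0, 16.0], [332.0, -97.0]]
52.76499319799271 None
ball row [ 0.86 -0.2   0.09]
```

```bash
python3 -m jog '[{"hand":0.4,"dx":0.2,"dy":0.1,"dz":-0.2,"rx":0,"ry":0,"rz":0},{"hand":0.4,"dx":0.2,"dy":0.1,"dz":-0.2,"rx":0,"ry":0,"rz":0},{"hand":0.4,"dx":0,"dy":0.2,"dz":0,"rx":0,"ry":0,"rz":0},{"hand":0.4,"dx":0,"dy":0,"dz":0,"rx":0,"ry":0,"rz":0},{"hand":0.4,"dx":0,"dy":0,"dz":0,"rx":0,"ry":0,"rz":0}]'; python3 - <<'E'
from h import *
f=snap('wrist','w22'); g=snap('scene','s7'); s=sense(); print(s['tool_pos'],s['time_s'])
c0=np.array([.5798,-.3243]); print("centre px",proj(f,(*c0,.06)))
gray=cv2.cvtColor(f['color'],cv2.COLOR_BGR2GRAY); r0=np.linalg.norm(proj(f,(*(c0+[.052,0]),.06))-proj(f,(*c0,.06)))
C=cv2.HoughCircles(gray,cv2.HOUGH_GRADIENT,1.2,40,param1=100,param2=20,minRadius=int(r0*.85),maxRadius=int(r0*1.2)); print(r0,None if C is None else [(q.round(1).tolist(),onz(f,q[:2],.06).round(3).tolist()) for q in C[0][:4]])
# tray blobs
P4=[proj(f,(*c,.01)) for c in [(.482,-.212),(.502,-.347),(.347,-.371),(.325,-.237)]]; print(np.round(P4).tolist())
m=np.zeros((400,640),np.uint8); cv2.fillPoly(m,[np.array(P4,int)],1)
b=((f['color'].min(2)*m)>60).astype(np.uint8); k,l,st,c=cv2.connectedComponentsWithStats(b)
print([(st[i].tolist(),onz(f,c[i],.015).round(3).tolist()) for i in range(1,k) if st[i][4]>15])
# lever & modules: scene diff against s4 in the carrier area
d=cv2.absdiff(load('s4')['color'],g['color']).max(2)[185:300,290:390]; print("diff",(d>60).sum())
E
```

```text
time_s: 50.68
tool_pos: [0.4655, -0.2133, 0.3777]
orientation: [3.142, 0.0, -1.301]
wrist_force: [0.5, -0.4, 0.1]
gripper_width: 0.401
grasp_force: 0.0
[ 0.46586403 -0.21273895  0.37744853] 50.775
centre px [255.42839244  58.94572665]
41.46957561735059 [([258.6000061035156, 58.20000076293945, 40.400001525878906], [0.576, -0.326, 0.06]), ([59.400001525878906, 249.0, 48.29999923706055], [0.798, 0.006, 0.06]), ([562.2000122070312, 330.6000061035156, 47.0], [0.031, -0.065, 0.06]), ([384.6000061035156, 126.5999984741211, 42.900001525878906], [0.394, -0.288, 0.06])]
[[308.0, 159.0], [319.0, 64.0], [427.0, 77.0], [411.0, 170.0]]
[([374, 110, 26, 29, 375], [0.384, -0.293, 0.015]), ([347, 120, 22, 22, 255], [0.422, -0.272, 0.015])]
diff 0
```

```bash
python3 - <<'E'
from h import *
f=load('w22'); v=f['color'].min(2)[64:172,305:428]
print('\n'.join(''.join(' .:-=+*#%@'[min(9,x//26)] for x in r) for r in v[30:100:1,20:105]))
b=(v>40).astype(np.uint8); k,l,st,c=cv2.connectedComponentsWithStats(b); print([st[i].tolist() for i in range(1,k) if st[i][4]>8])
E
```

```text
.....................................................................................
.....................................................................................
.....................................................................................
.....................................................................................
.....................................................................................
.....................................................................................
.....................................................................................
.....................................................................................
.....................................................................................
.....................................................................................
.....................................................................................
.....................................................................................
....................................................................
[... 4411 characters left out ...]
.....                           ..............................................
    ..   .                             ..............................................
                                         ............................................
                                          ...........................................
                                           ..........................................
                                            .........................................
[[0, 0, 10, 94, 503], [9, 0, 92, 99, 5094], [71, 0, 52, 7, 187], [95, 16, 3, 8, 9], [93, 32, 10, 9, 23], [114, 62, 9, 46, 223], [80, 82, 7, 10, 25], [24, 84, 8, 12, 45], [0, 101, 55, 7, 207]]
```

All three spacers are in the tray, two standing and one lying.

```bash
python3 -c "
from station import *
print(sign_off())"
```

```text
the job is handed in; nothing more can be done
None
```

The job is handed in: all three modules on the bench (one slim, two wide; one slim was absent) are seated in slots of their own thickness, the lever is locked, the three spacers are in the tray, and the empty cup stands on the coaster (about 4 mm off centre), finished at about 51 s of the 210 s.

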